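Load the loose-tenon feeder under its chip guard

ROBOT

A 6-joint arm with a two-finger parallel gripper is mounted at the origin on the work surface. World frame = base frame: x ahead of the robot, y to its left, z up, the work surface at z = 0. Lengths are in m, angles in rad, forces in N, time in s.
With the tool pointing down it reaches from about 0.3 to 0.825 m from the base axis. Payload 5.4 kg.
Tool frame: the origin (TCP) lies at the centre of the arm's flange, where the gripper is bolted on; the fingertips stand 190 mm ahead of it and the grasp point (between the pads) lies 171 mm ahead of it; z points along the fingers, y is the direction in which the jaws open and shut (so a half turn about z gives the same grasp; the last joint's range is limited). The gripper opens to 92 mm and grips with 3 to 60 N. Pads are 20 mm wide; open, the fingers measure 128 mm over their backs; the gripper's body (75 mm by 189 mm) begins 69 mm behind the grasp point.
Start: joints at [-0.21, 0.158, 1.597, -0, 1.386, -0.21], TCP at [0.575, -0, 0.405] pointing down, gripper open.
Joint ranges: [-2.91, 2.91], [-0.94, 2.29], [0.18, 2.7], [-1.29, 4.43], [0.17, 2.64], [-3, 3]. Speed limits (rad/s): [2.57, 2.57, 3.14, 3.14, 3.14, 3.14].

INTERFACE

Orientations are given as a unit quaternion [w, x, y, z].
In Python, from bench import sensors, eyes, order gives the robot as it stands.
- The arm moves only by the shell command python3 -m creep 'ROWS' [FORCE]. ROWS is JSON, a list of rows, each an object of numbers: "tx", "ty", "tz": the shift along the tool's x, y, z in mm; "roll": the turn about the tool's z in degrees; "hand": the gripper's target within -1 to 1 (shut at 1, half-way at 0, fully open at -1). In form: [{"tx": .., "ty": .., "tz": .., "roll": .., "hand": ..}, ...]. A call has 1 to 12 rows; each row is the pose to reach, as a shift and turn from the pose commanded when the call began, along the tool's axes at that moment; what a row does not reach only later rows make up. A row lasts 1/10 s, in which the tool goes at most 50 mm and 8.59 degrees, less where a joint would pass 70% of its speed; a pose out of reach is approached as far as the arm can. A call with a gripper value outside its range is refused whole. The fingers move at their own pace and stop on an object; FORCE is the grip in N (left out, the last holds). Time passes only in rows, so rows that repeat a pose let the fingers close. It gives the time, the measured TCP pose, the force and the opening at its end, in the units of the state.
- sensors.observe(): the state, without advancing time (a new reading comes with each control period).
- eyes.grab_frame(name): name is "scene" or "side" or "wrist"; returns a dict with "color" (480x640x3 uint8, blue, green, red), "range_z" (480x640 float32, m along the optical axis (not along the pixel's ray), 0 where there is no reading), "fx", "fy", "cx", "cy" (pixels), "origin" and "attitude" of the camera in the world. Camera axes: x right, y down, z forward; pixel columns grow to the right and rows downward; lengths in m; the calibration is good to about 2 mm. A picture is of the moment at which its call begins.
- order.job_done(): hands the job in, once; it reports no verdict.
The state is a dict: "time_s": time; "joint_positions": joint angles; "qd": joint speeds; "joint_efforts": joint torques, N m; "tcp_pos": TCP position; "orientation": TCP orientation; "contact_force": force on the tool from outside, world axes, zero at the start; "torque": the same for the moment, N m; "gripper_width": opening from 0.0 (shut) to 1.0 (fully open).
Only numpy, scipy, OpenCV 4.12 (cv2) and the standard library are available. Lean on these libraries where they do the work, as an engineer would, in place of code of your own. Each camera call takes 0.05 s, during which the arm holds its last target.

TASK

Load the tenon feeder on the bench: slide the dark walnut tenon along the open trough into the tunnel under the clear chip guard, then do the same with the pale beech tenon so that it pushes the walnut one and the orange follower back to the closed end. Both tenons must end fully home, the beech one flush with the tunnel mouth; do not knock the guard, and leave the glue bottle, screwdriver and wooden plane where they are.

Things in the scene. Friction and masses are not known exactly. Their poses are not given: they have to be found in the camera images.
- mouth (a point): Middle of the lower edge of the feeder's tunnel mouth, on the feeder floor, 12 mm above the bench. x points into the tunnel, y left, z up (all feeder sizes use these axes). Aluminium tunnel, inside 55 wide, 23.5 high; side walls 12 thick; cover 5 thick with a 16 mm sight slot. Tenons lie in it flat, lengthwise, end to end; with both home the last one's rear end is 2 mm inside the mouth.
- trough (a point): Point on the feeder floor 82 mm in front of the mouth (x = -82), middle of the open trough where a tenon is laid. Floor plate 100 mm wide, from x = -130 to +215. Two aluminium rails 6 mm high, 8 thick: 66 mm apart inside from x = -128 to -40 mm, then tapering to 53 mm at the mouth; near end open. A tenon held with the fingertips 8 mm or more above its underside clears them.
- guard_edge (a point): Middle of the front lower edge of the clear, yellow-edged chip guard, 20 mm in front of the mouth and 110 mm above the feeder floor.
- guard: Clear plastic chip guard with yellow edging, fixed over the feeder. Origin 12 mm below point mouth, same axes. Underside 110 mm, top 118 mm above the feeder floor; x = -20 to +70, y = -65 to +65 mm; two posts at x = 60, y = +-58 mm. An upright gripper's body cannot pass under it to the mouth: lean the tool back about 35 degrees, fingertips forward.
- follower (a joint): Orange follower block inside the tunnel, with an orange pin standing up through the sight slot. Its front face is 30 mm + this value inside the mouth; 0 to 0.122 m, 0.122 = at the stop of the closed end. It slides stiffly (about 2 N) and stays where it is left; no spring.
- walnut: Dark brown walnut loose tenon, a block 75 mm long (its x), 50 mm wide (its y), 20 mm thick (its z), about 50 g, lying flat on the bench. Origin at the centre of its underside. Grasp it across its width.
- beech: Pale beech loose tenon, same size and origin as the walnut one.
- glue: White glue bottle with orange cap, 60 mm across, 150 mm tall, standing; origin at the centre of its base. Bystander.
- driver: Screwdriver with red handle, 200 mm long, lying on the bench along its x, origin on the bench below it. Bystander.
- plane: Small wooden hand plane, 150 x 45 mm, 75 mm high; origin under its centre. Bystander.
Mind the look-alikes: they are no part of the job. Leave any yellow look-alike of the walnut alone. What is shaped like the beech but purple is not meant.

How it is judged:
On the way:
1. the walnut tenon is inside the tunnel for more than half of its length (x of walnut in the frame of mouth above 0.01 m and y of walnut in the frame of mouth between -0.006 and 0.006 m and z of walnut in the frame of mouth between -0.004 and 0.006 m), for 0.2 s.
At the end, for the whole second after the job is handed in: Both tenons lie flat in the tunnel, walnut deepest, beech behind it, at rest; the follower is within 7 mm of its stop, the walnut tenon's centre more than 107.5 mm inside the mouth, and the rear end of the beech tenon stands out of the mouth by no more than 4 mm (x of walnut in the frame of mouth above 0.1075 m and y of walnut in the frame of mouth between -0.006 and 0.006 m and z of walnut in the frame of mouth between -0.004 and 0.006 m and x of beech in the frame of mouth between 0.0335 and 0.06 m and y of beech in the frame of mouth between -0.006 and 0.006 m and z of beech in the frame of mouth between -0.004 and 0.006 m and value of joint follower above 0.115 m and linear speed of each of walnut, beech below 0.01 m/s); the robot touches nothing.
It fails at once if the guard is knocked (more than 15 N) (contact force between guard and the arm above 15 N or contact force between guard and the fingers above 15 N).
It fails at once if the glue bottle is moved more than 30 mm or tipped over (distance of glue from where it was at the start of the episode above 0.03 m or angle between glue's own z axis and vertical above 0.5 rad).
It fails at once if the screwdriver is moved more than 30 mm (distance of driver from where it was at the start of the episode above 0.03 m).
It fails at once if the plane is moved more than 30 mm (distance of plane from where it was at the start of the episode above 0.03 m).
It also fails if it takes over 72 s, if anything falls off the work surface, if the arm or the gripper's body presses on something with over 40 N, if the wrist force passes 120 N, or if a joint passes its speed limit or range.

## Working session

There is one attempt and no reset: what is moved stays moved. The work goes in short steps, Python scripts to look and compute and a shell command to move; the robot and the scene stay as the last step left them, time stands still between calls to the robot, and variables do not carry over. Pictures are saved under pics/ and viewed, and the job is handed in when it is done.

```bash
ls; mkdir -p pics
python3 - <<'E'
from bench import sensors, eyes
import cv2
print(sensors.observe())
for n in ("scene","side","wrist"):
    f=eyes.grab_frame(n); cv2.imwrite(f"pics/{n}0.png",f["color"])
    print(n,f["fx"],f["fy"],f["cx"],f["cy"],f["origin"],f["attitude"],(f["range_z"]>0).mean())
E
```

```text
pics
{'time_s': 0.0, 'joint_positions': array([-2.10100530e-01,  1.59038949e-01,  1.59825112e+00, -9.43829342e-06,
        1.38618929e+00, -2.10067140e-01]), 'qd': array([ 2.82914614e-04, -6.30877025e-04, -5.54684890e-04,  3.53499161e-04,
       -9.61826967e-05, -9.73721480e-04]), 'joint_efforts': array([ 4.79022274e-04, -3.85570908e+01, -3.22103977e+01,  7.00944406e-02,
        3.78346047e-02, -1.56143192e-04]), 'tcp_pos': array([5.74716135e-01, 3.78333052e-05, 4.03714804e-01]), 'orientation': array([-7.88967789e-04,  7.07117656e-01,  7.07095277e-01, -5.17167275e-04]), 'contact_force': array([0.63080393, 0.9830089 , 0.31961957]), 'torque': array([0.03506805, 0.01928238, 0.0598596 ]), 'gripper_width': 1.0000951898672532}
scene 618.7005090159147 618.7005090159147 321.177770770627 244.67212157091916 [1.51995613 0.35513957 1.19920469] [-0.20979703  0.52064747  0.76592208 -0.31348811] 0.9956998697916667
side 454.78230282246824 454.78230282246824 312.1218935460459 243.66117845604217 [ 0.44030045 -0.82923283  0.71736147] [-0.43447098  0.89847528 -0.05546447  0.03001386] 0.9960677083333334
wrist 422.13937885047903 422.13937885047903 317.63794840096966 237.31384424946287 [0.57480684 0.07949887 0.38439826] [ 1.39756729e-01  9.90185564e-01  4.34715939e-04 -6.45037136e-04] 0.9959928385416666
```

View pics/scene0.png

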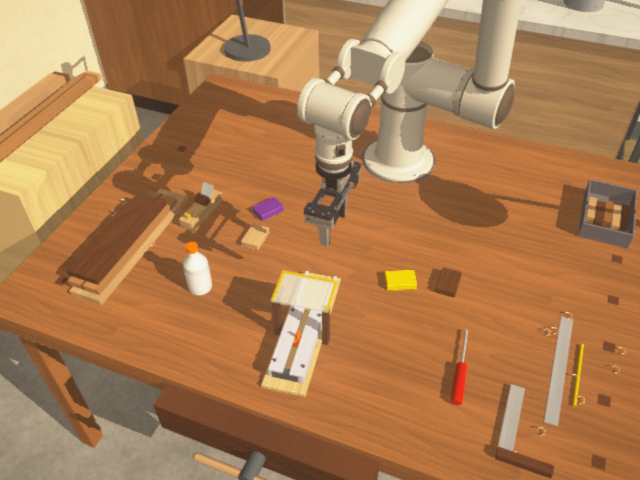

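View pics/side0.png

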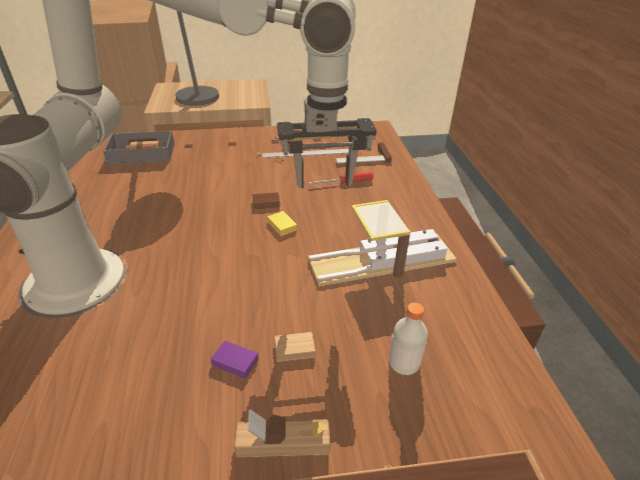

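View pics/wrist0.png

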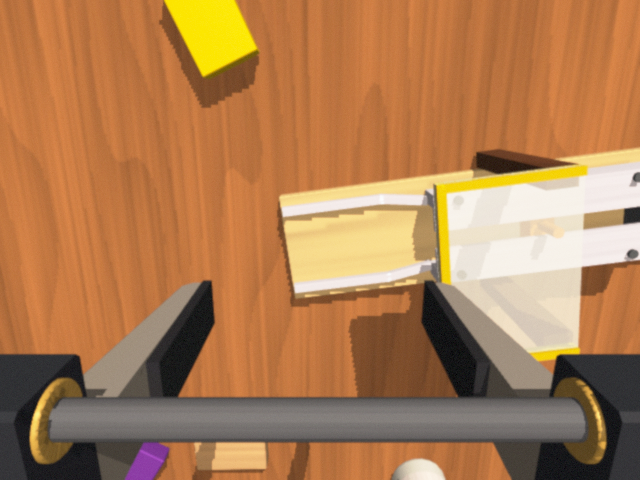

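```bash
python3 -m creep --help; echo; python3 -m creep '[]'; python3 -m creep
```

```text
invalid input: not JSON, or not a number
invalid input
invalid input
```

```bash
cat > h.py <<'E'
import numpy as np, cv2
from scipy.spatial.transform import Rotation as R
from bench import sensors, eyes
def Rm(q): return R.from_quat([q[1],q[2],q[3],q[0]]).as_matrix()
def cloud(f):
    v,u=np.mgrid[0:480,0:640]; z=f["range_z"]
    p=np.stack([(u-f["cx"])/f["fx"]*z,(v-f["cy"])/f["fy"]*z,z],-1)
    return p@Rm(f["attitude"]).T+f["origin"]
def onplane(f,u,v,h):
    d=Rm(f["attitude"])@np.array([(u-f["cx"])/f["fx"],(v-f["cy"])/f["fy"],1]); o=f["origin"]
    return o+d*(h-o[2])/d[2]
def snap(n,name,box=None,s=1):
    f=eyes.grab_frame(n); im=f["color"]
    if box: im=im[box[1]:box[3],box[0]:box[2]]
    if s!=1: im=cv2.resize(im,None,fx=s,fy=s,interpolation=cv2.INTER_CUBIC)
    cv2.imwrite("pics/"+name,im); return f
def st():
    s=sensors.observe(); print(round(s["time_s"],2),s["tcp_pos"].round(4),"z",Rm(s["orientation"])[:,2].round(3),"y",Rm(s["orientation"])[:,1].round(3),"q",s["joint_positions"].round(3),"F",s["contact_force"].round(1),"w",round(s["gripper_width"],3)); return s
E
python3 - <<'E'
from h import *
for n in ("scene","side","wrist"):
    f=eyes.grab_frame(n); P=cloud(f); hsv=cv2.cvtColor(f["color"],cv2.COLOR_BGR2HSV)
    tab=np.abs(P[...,2])<0.004
    print(n,"table z median",np.median(P[...,2][np.abs(P[...,2])<0.02]))
    # blobs by height 14..26 mm
    for lab,lo,hi in (("20mm",.015,.025),("feeder",.009,.014),("rail",.015,.021)):
        m=((P[...,2]>lo)&(P[...,2]<hi)&(P[...,0]>.2)&(P[...,0]<.95)&(abs(P[...,1])<.6)).astype(np.uint8)
        k,L,S,C=cv2.connectedComponentsWithStats(m)
        for i in range(1,k):
            if S[i,4]>120:
                q=P[L==i]; c=f["color"][L==i].mean(0)
                r=cv2.minAreaRect((q[:,:2]*1000).astype(np.float32))
                print(lab,S[i,:4],C[i].round(),S[i,4],"bgr",c.round(),"z",np.median(q[:,2]).round(4),"rect",np.round(r[0],1),np.round(r[1],1),round(r[2],1))
E
```

```text
scene table z median 0.0012815037849116528
20mm [ 71 190 116 113] [132. 253.] 920 bgr [ 94. 153. 204.] z 0.0192 rect [ 619.  -554.3] [425.9  91.3] 0.1
20mm [253 197  31  21] [268. 207.] 317 bgr [152.  74. 149.] z 0.021 rect [ 367.5 -273.4] [58.4 77.7] 55.1
20mm [241 223  28  24] [255. 235.] 351 bgr [105. 168. 217.] z 0.0206 rect [ 481.9 -257.4] [83.1 53.2] 2.4
20mm [436 267  26  29] [449. 280.] 441 bgr [ 46.  78. 127.] z 0.021 rect [450.9 269.3] [84.2 50. ] 0.8
20mm [385 270  32  18] [401. 278.] 449 bgr [ 11. 212. 241.] z 0.0208 rect [486.7 153.9] [56.1 75.8] 24.8
20mm [451 362  16  42] [459. 383.] 231 bgr [ 29.  50. 187.] z 0.022 rect [732.6 359.7] [100.7  25.2] 6.4
20mm [496 446  59  30] [525. 460.] 584 bgr [ 47.  75. 120.] z 0.0193 rect [858.8 521.7] [110.   28.6] 87.3
feeder [262 369  51  26] [289. 384.] 364 bgr [123. 196. 230.] z 0.012 rect [854.5   2.7] [ 67. 101.] 9.6
feeder [498 384  27  67] [511. 417.] 682 bgr [157. 176. 190.] z 0.0116 rect [768.2 481.4] [159.6  30.3] 0.0
rail [120 190  67  82] [155. 229.] 401 bgr [ 95. 152. 201.] z 0.0184 rect [ 560.2 -521. ] [324.8  74.6] 
[... 3653 characters left out ...]
187. 206. 215.] z 0.0114 rect [ 684.1 -293.6] [54.4 19.2] 7.4
rail [163   0  94  78] [212.  34.] 3183 bgr [  5. 221. 244.] z 0.0202 rect [490.2 147.1] [50.2 62.2] 25.1
rail [281 189 152  28] [355. 203.] 1423 bgr [225. 229. 238.] z 0.0184 rect [609.2   4.8] [134.2  12.8] 5.7
rail [294 260 141  33] [363. 278.] 1319 bgr [221. 225. 235.] z 0.0183 rect [618.  -65.9] [132.2  13.3] 10.1
rail [194 443  73  27] [230. 456.] 1712 bgr [109. 169. 217.] z 0.02 rect [ 481.8 -266.7] [75.8 35.7] 0.1
rail [125 447  40  33] [145. 465.] 738 bgr [163.  62. 141.] z 0.0198 rect [ 389.2 -283.8] [44.5 27.6] 60.8
rail [396 467  49  13] [418. 472.] 193 bgr [196. 214. 224.] z 0.0173 rect [ 686.2 -292.4] [52.3 17.1] 1.2
```

```bash
python3 -m creep '[{"ty":50},{"ty":100},{"ty":150},{"ty":200},{"ty":230},{"ty":230},{"ty":230}]'; python3 -c "
from h import *; st()"
```

```text
0.3 [0.5749 0.     0.4044] z [-0.001  0.    -1.   ] y [ 1.     0.    -0.001] q [-0.21   0.159  1.597  0.     1.386 -0.21 ] F [-0.3 -0.2  0.2] w 1.0invalid input
```

```bash
python3 -m creep '[{"tx":0,"ty":50,"tz":0,"roll":0,"hand":-1},{"tx":0,"ty":100,"tz":0,"roll":0,"hand":-1},{"tx":0,"ty":150,"tz":0,"roll":0,"hand":-1},{"tx":0,"ty":200,"tz":0,"roll":0,"hand":-1},{"tx":0,"ty":230,"tz":0,"roll":0,"hand":-1},{"tx":0,"ty":230,"tz":0,"roll":0,"hand":-1}]'; python3 -c "
from h import *; st()"
```

```text
time_s: 0.9
tcp_pos: [0.8074, -0.0003, 0.3996]
orientation: [-0.002, 0.707, 0.707, -0.001]
contact_force: [0.3, 0.2, -1.2]
gripper_width: 1.0
0.9 [ 8.074e-01 -3.000e-04  3.996e-01] z [-0.004  0.001 -1.   ] y [ 1.    -0.    -0.004] q [-0.149  0.807  0.735  0.     1.603 -0.149] F [ 0.3  0.2 -1.2] w 1.0
```

```bash
python3 -m creep '[{"tx":0,"ty":40,"tz":0,"roll":0,"hand":-1},{"tx":0,"ty":70,"tz":0,"roll":0,"hand":-1},{"tx":0,"ty":90,"tz":0,"roll":0,"hand":-1},{"tx":0,"ty":110,"tz":0,"roll":0,"hand":-1},{"tx":0,"ty":120,"tz":0,"roll":0,"hand":-1},{"tx":0,"ty":120,"tz":0,"roll":0,"hand":-1}]'; python3 -c "
from h import *; st()"
```

```text
time_s: 1.5
tcp_pos: [0.8813, 0.0, 0.398]
orientation: [0.013, 0.707, 0.707, 0.013]
contact_force: [-0.1, -1.2, 0.7]
gripper_width: 0.998
1.5 [0.8813 0.     0.398 ] z [ 0.037 -0.001 -0.999] y [0.999 0.    0.037] q [-0.137  1.151  0.184  0.004  1.77  -0.136] F [-0.1 -1.2  0.7] w 0.998
```

```bash
python3 -m creep '[{"tx":0,"ty":50,"tz":0,"roll":0,"hand":-1},{"tx":0,"ty":100,"tz":0,"roll":0,"hand":-1},{"tx":0,"ty":100,"tz":0,"roll":0,"hand":-1}]'; python3 -c "
from h import *; st()"
```

```text
time_s: 1.8
tcp_pos: [0.8899, -0.0, 0.382]
orientation: [0.025, 0.707, 0.707, 0.025]
contact_force: [0.2, 0.2, -0.5]
gripper_width: 0.999
1.8 [ 0.8899 -0.      0.382 ] z [ 0.071 -0.    -0.998] y [0.998 0.    0.071] q [-0.137  1.17   0.184  0.009  1.718 -0.135] F [ 0.2  0.2 -0.5] w 0.999
```

```bash
for i in 1 2; do python3 -m creep '[{"tx":0,"ty":150,"tz":-50,"roll":0,"hand":-1},{"tx":0,"ty":150,"tz":-50,"roll":0,"hand":-1}]' >/dev/null; python3 -c "
from h import *; st()"; done; python3 -m creep '[{"tx":0,"ty":300,"tz":-100,"roll":0,"hand":-1},{"tx":0,"ty":300,"tz":-100,"roll":0,"hand":-1},{"tx":0,"ty":300,"tz":-100,"roll":0,"hand":-1},{"tx":0,"ty":300,"tz":-100,"roll":0,"hand":-1},{"tx":0,"ty":300,"tz":-100,"roll":0,"hand":-1},{"tx":0,"ty":300,"tz":-100,"roll":0,"hand":-1}]' >/dev/null; python3 -c "
from h import *; st()"
```

```text
2.0 [ 0.8913 -0.      0.3963] z [ 0.108 -0.    -0.994] y [0.994 0.    0.108] q [-0.137  1.155  0.183  0.015  1.697 -0.135] F [-0.6  0.3  0.3] w 1.0
2.2 [0.8919 0.     0.4122] z [ 0.144 -0.    -0.99 ] y [0.99  0.    0.144] q [-0.138  1.137  0.183  0.02   1.678 -0.134] F [1.  0.1 0.4] w 1.0
2.8 [ 0.886  -0.      0.4463] z [ 0.176  0.    -0.984] y [0.984 0.    0.176] q [-0.139  1.097  0.184  0.025  1.685 -0.134] F [ 0.1 -0.4  0. ] w 1.0
```

```bash
python3 -m creep '[{"tx":50,"ty":-10,"tz":-10,"roll":0,"hand":-1},{"tx":100,"ty":-20,"tz":-20,"roll":0,"hand":-1},{"tx":150,"ty":-25,"tz":-20,"roll":0,"hand":-1},{"tx":170,"ty":-25,"tz":-20,"roll":0,"hand":-1},{"tx":170,"ty":-25,"tz":-20,"roll":0,"hand":-1}]' >/dev/null; python3 -c "
from h import *; st()"; python3 -m creep '[{"tx":30,"ty":150,"tz":-50,"roll":0,"hand":-1},{"tx":30,"ty":150,"tz":-50,"roll":0,"hand":-1}]' >/dev/null; python3 -c "
from h import *; st()"; python3 -m creep '[{"tx":30,"ty":150,"tz":-50,"roll":0,"hand":-1}]' >/dev/null; python3 -c "
from h import *; st()"
```

```text
3.3 [0.8571 0.1753 0.4611] z [ 0.176  0.002 -0.984] y [0.984 0.006 0.176] q [ 0.066  1.032  0.264 -0.009  1.669  0.058] F [-0.1  0.1  0.4] w 1.001
3.5 [0.8634 0.1705 0.4758] z [ 0.208  0.006 -0.978] y [ 0.978 -0.001  0.208] q [ 0.059  1.063  0.185 -0.006  1.684  0.058] F [ 0.8  0.5 -0.2] w 0.995
3.6 [0.864  0.171  0.4872] z [ 0.242  0.013 -0.97 ] y [ 0.97  -0.002  0.242] q [ 0.059  1.051  0.185 -0.002  1.661  0.059] F [ 0.3 -0.8 -0.1] w 0.996
```

```bash
python3 -m creep '[{"tx":30,"ty":150,"tz":-30,"roll":0,"hand":-1}]' >/dev/null; python3 -m creep '[{"tx":30,"ty":150,"tz":-30,"roll":0,"hand":-1}]' >/dev/null; python3 -m creep '[{"tx":30,"ty":150,"tz":-30,"roll":0,"hand":-1}]' >/dev/null;python3 -m creep '[{"tx":30,"ty":150,"tz":-30,"roll":0,"hand":-1}]' >/dev/null; python3 -c "
from h import *; st()"
```

```text
4.0 [0.8708 0.1757 0.5173] z [ 0.369  0.039 -0.929] y [ 0.929 -0.004  0.369] q [0.061 1.022 0.184 0.016 1.556 0.061] F [-0.  -0.2 -0.2] w 1.0
```

```bash
python3 -m creep '[{"tx":30,"ty":150,"tz":-30,"roll":0,"hand":-1}]' >/dev/null; python3 -m creep '[{"tx":30,"ty":150,"tz":-30,"roll":0,"hand":-1}]' >/dev/null; python3 -m creep '[{"tx":30,"ty":150,"tz":-30,"roll":0,"hand":-1}]' >/dev/null;python3 -m creep '[{"tx":30,"ty":150,"tz":-30,"roll":0,"hand":-1}]' >/dev/null; python3 -c "
from h import *; st()"
```

```text
4.4 [0.87   0.1779 0.5616] z [ 0.485  0.063 -0.872] y [ 0.874 -0.011  0.485] q [0.061 0.977 0.184 0.034 1.471 0.061] F [-0.3 -0.7  0. ] w 1.001
```

```bash
python3 -m creep '[{"tx":30,"ty":150,"tz":-30,"roll":0,"hand":-1}]' >/dev/null; python3 -m creep '[{"tx":30,"ty":150,"tz":-30,"roll":0,"hand":-1}]' >/dev/null; python3 -c "
from h import *; st()"
python3 - <<'E'
from h import *
# feeder geometry: several views
for n in ("scene","side"):
    f=snap(n,n+"1.png"); P=cloud(f)
    hsv=cv2.cvtColor(f["color"],cv2.COLOR_BGR2HSV)
    box=(P[...,0]>.5)&(P[...,0]<.95)&(abs(P[...,1]+.02)<.12)
    for lab,lo,hi in (("rails",.0155,.021),("cover",.036,.046),("guard",.12,.14),("floor",.0095,.0145)):
        m=(box&(P[...,2]>lo)&(P[...,2]<hi)).astype(np.uint8); k,L,S,C=cv2.connectedComponentsWithStats(m)
        for i in range(1,k):
            if S[i,4]>60:
                q=P[L==i]; r=cv2.minAreaRect((q[:,:2]*1000).astype(np.float32))
                print(n,lab,S[i,:5],"z",np.median(q[:,2]).round(4),"rect",np.round(r[0],1),np.round(r[1],1),round(r[2],1))
E
```

```text
4.6 [0.8665 0.1784 0.5883] z [ 0.539  0.075 -0.839] y [ 0.842 -0.015  0.539] q [0.061 0.95  0.184 0.043 1.435 0.06 ] F [ 0.4 -0.3  0.4] w 1.001
scene cover [ 269  306   53   72 1874] z 0.0413 rect [771.8  -8.8] [186.5  80.6] 7.7
scene guard [ 271  270   66   44 1887] z 0.1292 rect [699.  -18.3] [ 95.9 131.6] 7.0
scene floor [262 329  61  66 545] z 0.0124 rect [798.7  -4.4] [179.8 100.5] 7.0
scene floor [285 346  13  23  94] z 0.0124 rect [803.1 -10.7] [61.5 15.7] 8.6
side rails [310 249  64  10 171] z 0.0184 rect [621.7   6.7] [158.5  19.4] 7.2
side rails [318 264  77  17 239] z 0.0186 rect [644.4 -61.2] [183.6  18.9] 8.9
side cover [407 229  41  28 683] z 0.0417 rect [812.6  -5.3] [106.3  83. ] 8.1
side cover [361 237  38  13 300] z 0.0417 rect [716.6   2.1] [92.2 34.9] 1.5
side cover [368 248  29  16 290] z 0.0417 rect [711.9 -42. ] [70.3 36.3] 8.0
side guard [ 352  200   59   41 1511] z 0.1296 rect [699.7 -19.4] [ 92.3 135.6] 8.3
side floor [309 248  73  28 806] z 0.0131 rect [635.3 -24.8] [181.6  64.4] 6.1
side floor [405 248  52  21 238] z 0.0126 rect [830.4 -47.2] [138.8  42.1] 20.4
side floor [316 266  88  18 332] z 0.0125 rect [650.7 -71.4] [201.7  27.5] 3.0
```

```bash
cat >> h.py <<'E'
def tipgo(tip,note=""):
    "tool-frame shift (mm) that brings the tip centre to the world point"
    s=sensors.observe(); M=Rm(s["orientation"]); t=s["tcp_pos"]+.19*M[:,2]
    d=M.T@(np.array(tip)-t)*1000; print(note,"tip now",t.round(4),"shift tx ty tz",d.round(1)); return d
E
python3 - <<'E'
from h import *
s=st(); tipgo([.431,.266,.10])
M=Rm(s["orientation"]);print(M.round(3))
f=eyes.grab_frame("side")
im=f["color"][150:300,200:340]; cv2.imwrite("pics/wcrop.png",cv2.resize(im,None,fx=5,fy=4)[:600])
im=f["color"][320:380,200:330]; cv2.imwrite("pics/bcrop.png",cv2.resize(im,None,fx=6,fy=6))
E
```

```text
4.7 [0.8657 0.1784 0.5906] z [ 0.541  0.075 -0.838] y [ 0.841 -0.015  0.541] q [0.061 0.948 0.183 0.043 1.435 0.06 ] F [-0.9 -0.  -0.5] w 0.999
 tip now [0.9685 0.1927 0.4314] shift tx ty tz [  64.7 -632.4   -7.5]
[[-0.028  0.841  0.541]
 [ 0.997 -0.015  0.075]
 [ 0.071  0.541 -0.838]]
```

View pics/wcrop.png

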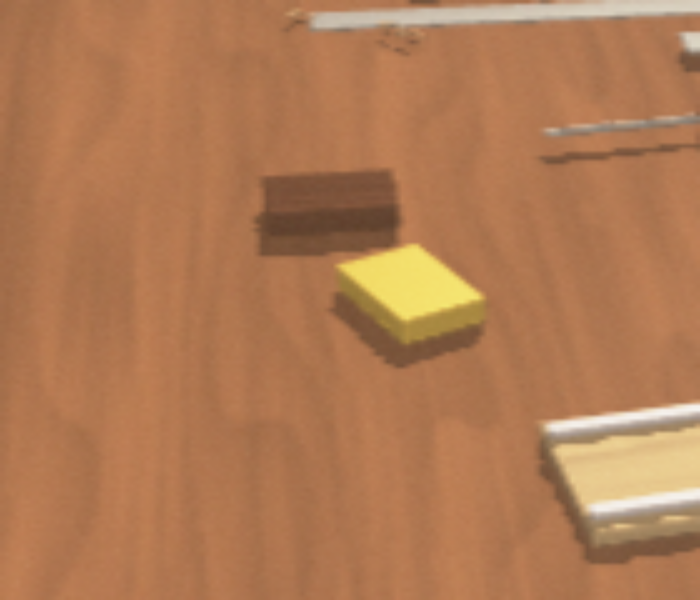

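View pics/bcrop.png

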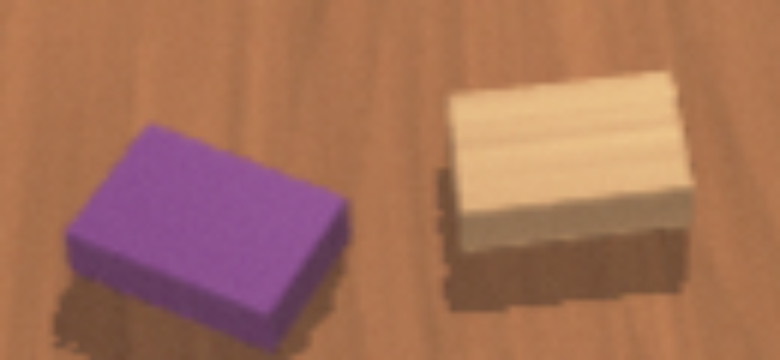

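Candidates in the side view: the dark brown block at (266,198) is the walnut, and yellow at (282,221) is its look-alike. The pale block at (295,344) is the beech, and purple at (235,357) is its look-alike. The crops confirm the colours.

```bash
python3 -m creep '[{"tx":5,"ty":-48,"tz":0,"roll":-8.3,"hand":-1},{"tx":10,"ty":-96,"tz":0,"roll":-16.6,"hand":-1},{"tx":15,"ty":-144,"tz":0,"roll":-24.9,"hand":-1},{"tx":20,"ty":-192,"tz":0,"roll":-33.2,"hand":-1},{"tx":25,"ty":-240,"tz":0,"roll":-41.5,"hand":-1},{"tx":30,"ty":-288,"tz":0,"roll":-49.8,"hand":-1},{"tx":35,"ty":-336,"tz":0,"roll":-58.1,"hand":-1},{"tx":40,"ty":-384,"tz":0,"roll":-66.4,"hand":-1},{"tx":45,"ty":-432,"tz":0,"roll":-74.7,"hand":-1},{"tx":50,"ty":-480,"tz":0,"roll":-83,"hand":-1},{"tx":55,"ty":-528,"tz":0,"roll":-91.3,"hand":-1},{"tx":60,"ty":-570,"tz":0,"roll":-97.5,"hand":-1}]'; python3 -c "
from h import *; st(); tipgo([.431,.266,.08])"
```

```text
time_s: 5.95
tcp_pos: [0.4092, 0.2424, 0.3008]
orientation: [0.281, -0.043, 0.958, 0.026]
contact_force: [-0.0, 0.9, -0.4]
gripper_width: 1.003
5.95 [0.4092 0.2424 0.3008] z [ 0.536  0.074 -0.841] y [-0.098  0.995  0.026] q [ 0.306 -0.141  2.16  -0.17   0.564 -1.237] F [-0.   0.9 -0.4] w 1.003
 tip now [0.511  0.2565 0.141 ] shift tx ty tz [99.4 15.7  9.1]
```

```bash
python3 -m creep '[{"tx":48,"ty":8,"tz":5,"roll":0,"hand":-1},{"tx":90,"ty":14,"tz":9,"roll":0,"hand":-1},{"tx":90,"ty":14,"tz":9,"roll":0,"hand":-1}]' >/dev/null
python3 - <<'E'
from h import *
st(); tipgo([.431,.266,.05]); f=snap("wrist","w2.png"); P=cloud(f)
m=((P[...,2]>.015)&(P[...,2]<.025)).astype(np.uint8); k,L,S,C=cv2.connectedComponentsWithStats(m)
for i in range(1,k):
    if S[i,4]>500:
        q=P[L==i]; r=cv2.minAreaRect((q[:,:2]*1000).astype(np.float32)); print(S[i],f["color"][L==i].mean(0).round(),np.round(r[0],1),np.round(r[1],1),round(r[2],1))
E
```

```text
6.25 [0.3334 0.2506 0.2405] z [ 0.526  0.071 -0.847] y [-0.095  0.995  0.025] q [ 0.398 -0.185  2.337 -0.313  0.466 -1.017] F [-0.8  0.1 -0.8] w 0.998
 tip now [0.4333 0.2641 0.0795] shift tx ty tz [17.5  1.3 23.9]
[ 274  168   99  102 8722] [ 50.  79. 133.] [449.8 268.7] [76.4 49.8] 1.2
[  43  213  156   82 7412] [  4. 238. 252.] [486.9 153.3] [51. 76.] 25.2
[368 338  29  59 511] [114. 122. 190.] [642.6 351.1] [121.2  22.1] 4.5
```

View pics/w2.png

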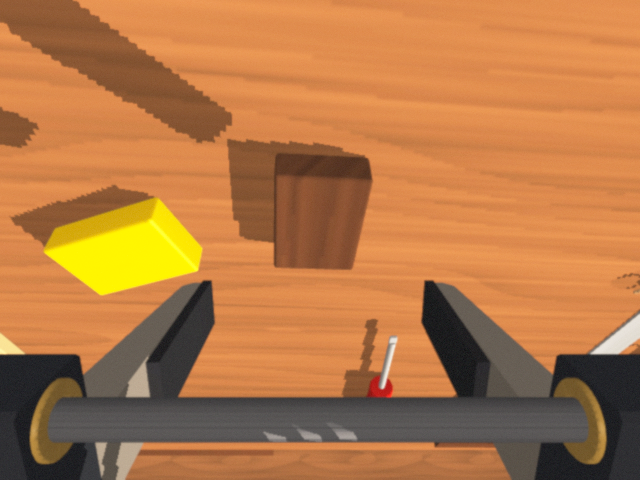

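```bash
python3 -m creep '[{"tx":18,"ty":2,"tz":24,"roll":-2.7,"hand":-1},{"tx":18,"ty":2,"tz":24,"roll":-2.7,"hand":-1},{"tx":18,"ty":2,"tz":24,"roll":-2.7,"hand":-1}]' >/dev/null
python3 - <<'E'
from h import *
st(); tipgo([.430,.266,.014])
E
```

```text
6.6 [0.3378 0.2542 0.2172] z [ 0.537  0.074 -0.84 ] y [-0.131  0.991  0.004] q [ 0.404 -0.109  2.332 -0.387  0.388 -0.978] F [0.9 0.6 1.4] w 1.0
 tip now [0.4397 0.2683 0.0575] shift tx ty tz [32.  -1.2 31.2]
```

```bash
python3 -m creep '[{"tx":16,"ty":0,"tz":16,"roll":0,"hand":-1},{"tx":28,"ty":0,"tz":27,"roll":0,"hand":-1},{"tx":32,"ty":0,"tz":31,"roll":0,"hand":-1},{"tx":32,"ty":0,"tz":31,"roll":0,"hand":-1},{"tx":32,"ty":0,"tz":31,"roll":0,"hand":-1}]' 20
python3 - <<'E'
from h import *
st(); tipgo([.430,.267,.014])
E
```

```text
time_s: 7.1
tcp_pos: [0.328, 0.2533, 0.1746]
orientation: [0.283, -0.063, 0.957, 0.021]
contact_force: [0.2, -0.5, 0.2]
gripper_width: 0.996
7.1 [0.328  0.2533 0.1746] z [ 0.539  0.075 -0.839] y [-0.132  0.991  0.004] q [ 0.413 -0.008  2.357 -0.57   0.277 -0.779] F [ 0.2 -0.5  0.2] w 0.996
 tip now [0.4303 0.2675 0.0151] shift tx ty tz [ 1.  -0.5  0.7]
```

```bash
python3 -m creep '[{"tx":0,"ty":0,"tz":0,"roll":0,"hand":1},{"tx":0,"ty":0,"tz":0,"roll":0,"hand":1},{"tx":0,"ty":0,"tz":0,"roll":0,"hand":1},{"tx":0,"ty":0,"tz":0,"roll":0,"hand":1},{"tx":0,"ty":0,"tz":0,"roll":0,"hand":1},{"tx":0,"ty":0,"tz":0,"roll":0,"hand":1},{"tx":0,"ty":0,"tz":0,"roll":0,"hand":1},{"tx":0,"ty":0,"tz":0,"roll":0,"hand":1}]' 30
python3 - <<'E'
from h import *
st(); f=snap("wrist","w3.png"); f=snap("side","s3.png",(200,120,400,270),4)
E
```

```text
time_s: 7.9
tcp_pos: [0.3267, 0.253, 0.1731]
orientation: [0.282, -0.063, 0.957, 0.02]
contact_force: [-0.2, 0.1, 1.2]
gripper_width: 0.55
7.9 [0.3267 0.253  0.1731] z [ 0.537  0.075 -0.841] y [-0.132  0.991  0.004] q [ 0.413 -0.007  2.36  -0.571  0.276 -0.777] F [-0.2  0.1  1.2] w 0.55
```

View pics/w3.png

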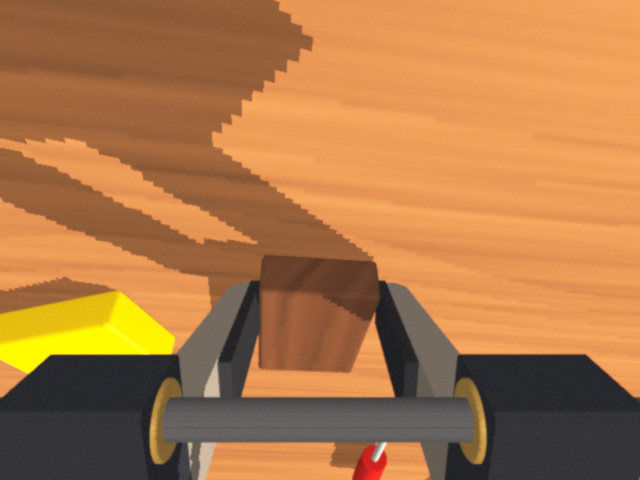

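View pics/s3.png

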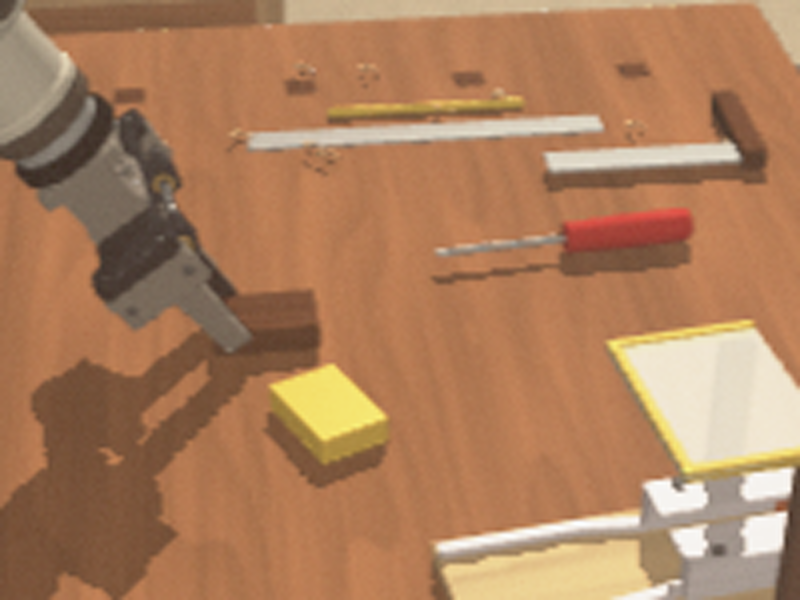

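```bash
python3 -m creep '[{"tx":-11,"ty":0,"tz":-17,"roll":0,"hand":1},{"tx":-33,"ty":0,"tz":-51,"roll":0,"hand":1},{"tx":-43,"ty":0,"tz":-67,"roll":0,"hand":1},{"tx":-43,"ty":0,"tz":-67,"roll":0,"hand":1}]' >/dev/null
cat >> h.py <<'E'
def held(name,dark):
    f=snap("wrist",name); P=cloud(f); s=sensors.observe(); M=Rm(s["orientation"]); t=s["tcp_pos"]+.19*M[:,2]
    h=cv2.cvtColor(f["color"],cv2.COLOR_BGR2HSV); 
    Q=(P-t)  # relative to tip, horizontal frame along azimuth
    a=np.arctan2(M[1,2],M[0,2]); ex=np.array([np.cos(a),np.sin(a),0]); ey=np.array([-np.sin(a),np.cos(a),0])
    X,Y,Z=Q@ex,Q@ey,Q[...,2]
    m=(X>-.03)&(X<.08)&(np.abs(Y)<.0245)&(Z<.02)&(Z>-.03)&(np.arange(480)[:,None]<400)
    if dark=="top": pass
    print("az deg",np.degrees(a).round(2),"n",m.sum())
    tilt=np.c_[X[m],Y[m],np.ones(m.sum())]; z=Z[m]
    # top surface fit robustly
    k=z>np.percentile(z,30)
    for _ in range(5):
        c=np.linalg.lstsq(tilt[k],z[k],rcond=None)[0]; k=np.abs(tilt@c-z)<.0015
    print("top plane slope x,y deg",np.degrees(c[:2]).round(2),"height at tip mm",(c[2]*1e3).round(1),"x range",np.percentile(X[m][k],[0.5,99.5]).round(4),"y",np.percentile(Y[m][k],[1,99]).round(4),k.sum())
    return f
E
python3 - <<'E'
from h import *
st(); held("w4.png",0)
E
```

```text
8.4 [0.3277 0.2532 0.2556] z [ 0.541  0.077 -0.837] y [-0.132  0.991  0.005] q [ 0.413 -0.232  2.342 -0.316  0.491 -1.051] F [0.4 0.  0. ] w 0.553
az deg 7.95 n 12190
top plane slope x,y deg [ 0.08 -0.12] height at tip mm 9.7 x range [-0.0157  0.0591] y [-0.0238  0.0235] 8092
```

View pics/w4.png

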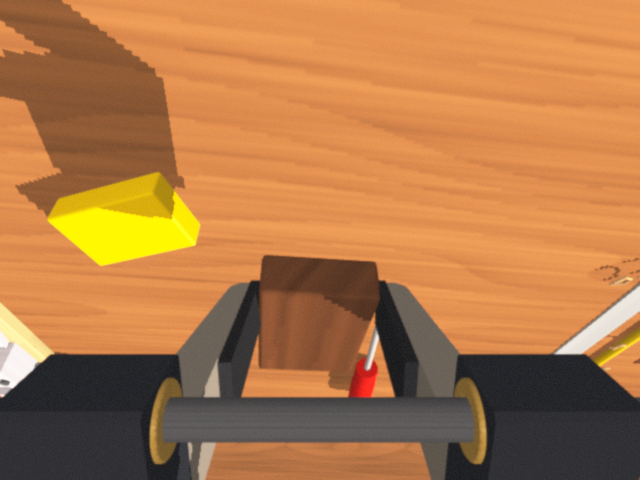

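```bash
cat >> h.py <<'E'
YAW=np.radians(7.9); MO=np.array([.6745,-.0222,.012])
FX=np.array([np.cos(YAW),np.sin(YAW),0]); FY=np.array([-np.sin(YAW),np.cos(YAW),0])
def W(x,y,z): return MO+FX*x/1e3+FY*y/1e3+np.array([0,0,z/1e3])
def tipf():
    s=sensors.observe(); M=Rm(s["orientation"]); t=s["tcp_pos"]+.19*M[:,2]-MO
    az=np.degrees(np.arctan2(M[1,2],M[0,2])); ti=np.degrees(np.arccos(-M[2,2])); jy=np.degrees(np.arctan2(-M[0,1],M[1,1]))
    print(round(s["time_s"],2),"tip feeder mm",(np.array([t@FX,t@FY,t[2]])*1e3).round(1),"tilt",ti.round(2),"az",az.round(2),"jaw yaw",jy.round(2),"jaw z",M[2,1].round(4),"q",s["joint_positions"].round(2),"F",s["contact_force"].round(1),"w",round(s["gripper_width"],3))
E
python3 - <<'E'
from h import *
tipf(); tipgo(W(-117,0,75))
E
```

```text
8.45 tip feeder mm [-203.3  320.3   82. ] tilt 32.93 az 7.95 jaw yaw 7.59 jaw z 0.0041 q [ 0.41 -0.23  2.34 -0.32  0.49 -1.05] F [ 0.5 -0.3 -1.2] w 0.547
 tip now [0.4291 0.2671 0.094 ] shift tx ty tz [ -70.8 -319.8   52.6]
```

```bash
python3 -m creep '[{"tx":-5,"ty":-22,"tz":0,"roll":0,"hand":1},{"tx":-15,"ty":-65,"tz":10,"roll":0,"hand":1},{"tx":-25,"ty":-110,"tz":18,"roll":0,"hand":1},{"tx":-35,"ty":-155,"tz":25,"roll":0,"hand":1},{"tx":-45,"ty":-200,"tz":32,"roll":0,"hand":1},{"tx":-55,"ty":-245,"tz":40,"roll":0,"hand":1},{"tx":-65,"ty":-290,"tz":47,"roll":0,"hand":1},{"tx":-71,"ty":-320,"tz":52,"roll":0,"hand":1},{"tx":-71,"ty":-320,"tz":52,"roll":0,"hand":1},{"tx":-71,"ty":-320,"tz":52,"roll":0,"hand":1}]' >/dev/null;  python3 - <<'E'
from h import *
tipf(); tipgo(W(-117,0,30)); held("w5.png",0); snap("side","s5.png",(240,130,480,310),3.3);tipf()
E
```

```text
9.45 tip feeder mm [-119.3   -1.    71.9] tilt 32.53 az 7.95 jaw yaw 7.42 jaw z 0.0059 q [-0.48 -0.09  2.25  0.59  0.59 -2.61] F [-0.1  0.7 -2. ] w 0.55
 tip now [ 0.5565 -0.0396  0.0839] shift tx ty tz [20.6  0.8 36.6]
az deg 8.11 n 11951
top plane slope x,y deg [-0.55 -0.14] height at tip mm 7.2 x range [-0.017   0.0579] y [-0.024   0.0229] 7858
9.55 tip feeder mm [-119.4    1.5   72.2] tilt 32.56 az 8.18 jaw yaw 7.65 jaw z 0.0059 q [-0.47 -0.09  2.25  0.59  0.59 -2.61] F [ 0.3 -0.5  0.5] w 0.547
```

View pics/w5.png

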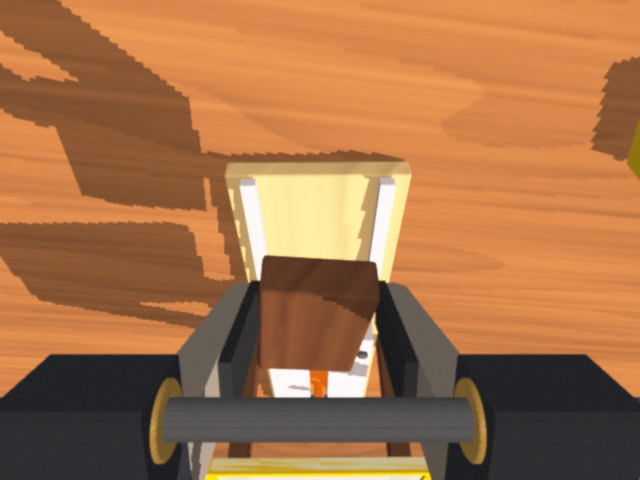

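View pics/s5.png

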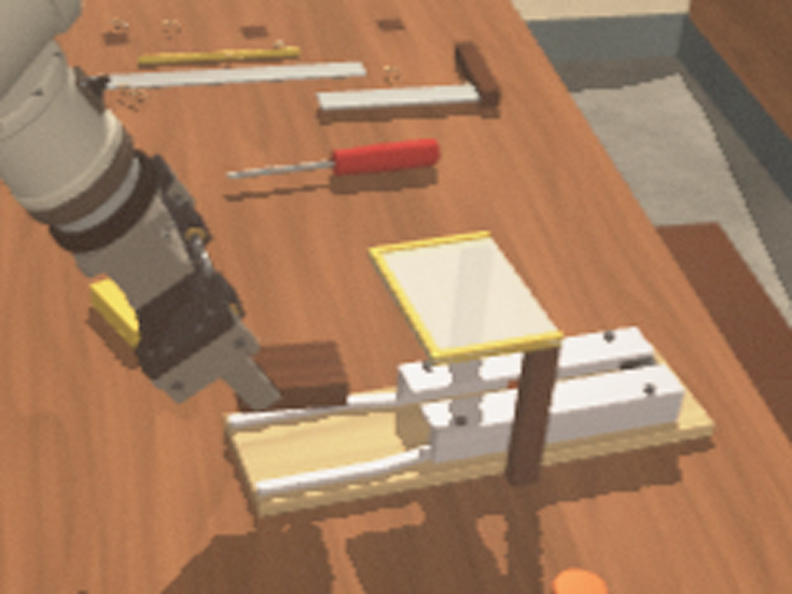

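Run:
```python
from h import *
tipf(); tipgo(W(-117,0,17))
```

```text
9.55 tip feeder mm [-119.4    1.5   72.2] tilt 32.56 az 8.18 jaw yaw 7.65 jaw z 0.0059 q [-0.47 -0.09  2.25  0.59  0.59 -2.61] F [ 0.3 -0.5  0.5] w 0.547
 tip now [ 0.556  -0.0371  0.0842] shift tx ty tz [27.7 -1.9 47.8]
```

```bash
python3 -m creep '[{"tx":14,"ty":-1,"tz":24,"roll":0,"hand":1},{"tx":24,"ty":-2,"tz":42,"roll":0,"hand":1},{"tx":28,"ty":-2,"tz":48,"roll":0,"hand":1},{"tx":28,"ty":-2,"tz":48,"roll":0,"hand":1},{"tx":28,"ty":-2,"tz":48,"roll":0,"hand":1}]' >/dev/null;  python3 - <<'E'
from h import *
tipf(); tipgo(W(-117,0,14))
snap("side","s6.png",(290,200,480,300),4.2)
E
```

```text
10.05 tip feeder mm [-115.1   -1.4   19.6] tilt 32.81 az 7.96 jaw yaw 7.67 jaw z 0.0032 q [-0.47  0.05  2.25  0.75  0.47 -2.79] F [-0.1  0.4 -1. ] w 0.548
 tip now [ 0.5607 -0.0394  0.0316] shift tx ty tz [4.6 1.4 3.7]
```

View pics/s6.png

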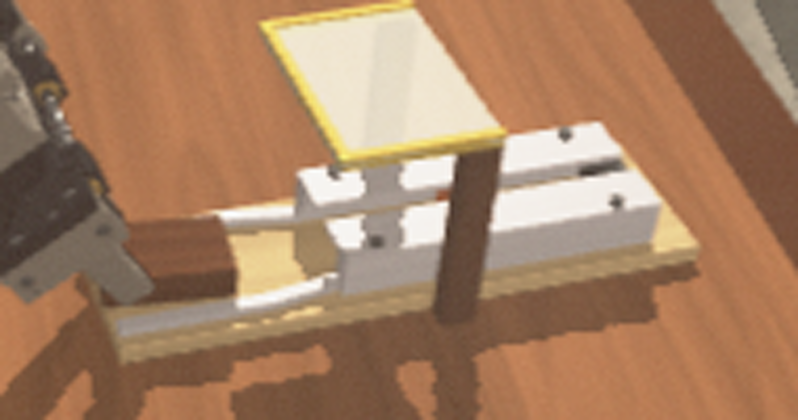

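```bash
python3 -m creep '[{"tx":-9,"ty":1.4,"tz":9,"roll":0,"hand":1},{"tx":-9.5,"ty":1.4,"tz":13,"roll":0,"hand":1},{"tx":-9.5,"ty":1.4,"tz":13,"roll":0,"hand":1},{"tx":-9.5,"ty":1.4,"tz":13,"roll":0,"hand":1}]' >/dev/null;  python3 - <<'E'
from h import *
tipf(); tipgo(W(-100,0,13)); f=held("w7.png",0);tipf()
E
```

```text
10.5 tip feeder mm [-100.4   -0.7   13.5] tilt 32.8 az 7.91 jaw yaw 7.62 jaw z 0.0033 q [-0.45  0.1   2.21  0.76  0.45 -2.78] F [ 0.1  0.8 -0.4] w 0.546
 tip now [ 0.5752 -0.0367  0.0255] shift tx ty tz [-0.1  0.7  0.6]
az deg 7.91 n 17178
top plane slope x,y deg [ 2.67 -1.46] height at tip mm 5.8 x range [-0.0178  0.0582] y [-0.0242  0.0224] 6164
10.55 tip feeder mm [-100.5   -0.8   13.4] tilt 32.8 az 7.91 jaw yaw 7.61 jaw z 0.0033 q [-0.45  0.1   2.21  0.76  0.45 -2.78] F [-0.5 -0.   0.4] w 0.546
```

```bash
python3 -m creep '[{"tx":0,"ty":0.8,"tz":0,"roll":0,"hand":-0.25},{"tx":0,"ty":0.8,"tz":0,"roll":0,"hand":-0.25},{"tx":0,"ty":0.8,"tz":0,"roll":0,"hand":-0.25},{"tx":0,"ty":0.8,"tz":0,"roll":0,"hand":-0.25},{"tx":0,"ty":0.8,"tz":0,"roll":0,"hand":1},{"tx":0,"ty":0.8,"tz":0,"roll":0,"hand":1},{"tx":0,"ty":0.8,"tz":0,"roll":0,"hand":1},{"tx":0,"ty":0.8,"tz":0,"roll":0,"hand":1},{"tx":0,"ty":0.8,"tz":0,"roll":0,"hand":1}]' 30 >/dev/null;  python3 - <<'E'
from h import *
tipf(); f=snap("wrist","w8.png"); snap("side","s8.png",(290,200,480,300),4.2)
E
```

```text
11.45 tip feeder mm [-100.3    0.    13.3] tilt 32.79 az 7.91 jaw yaw 7.61 jaw z 0.0034 q [-0.45  0.1   2.21  0.76  0.45 -2.78] F [-0.7  0.3  1.7] w 0.551
```

View pics/w8.png

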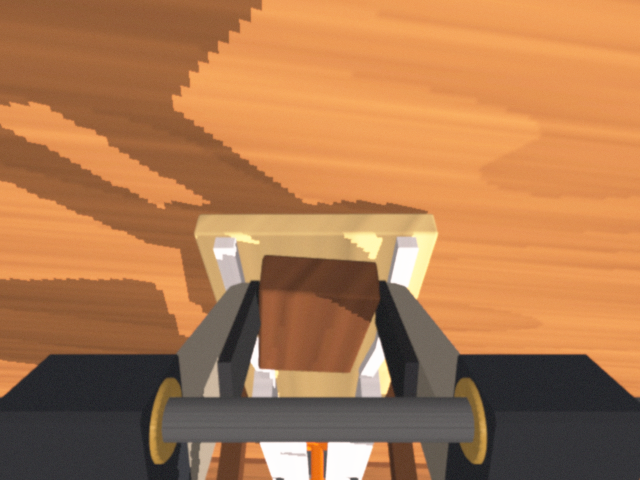

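View pics/s8.png

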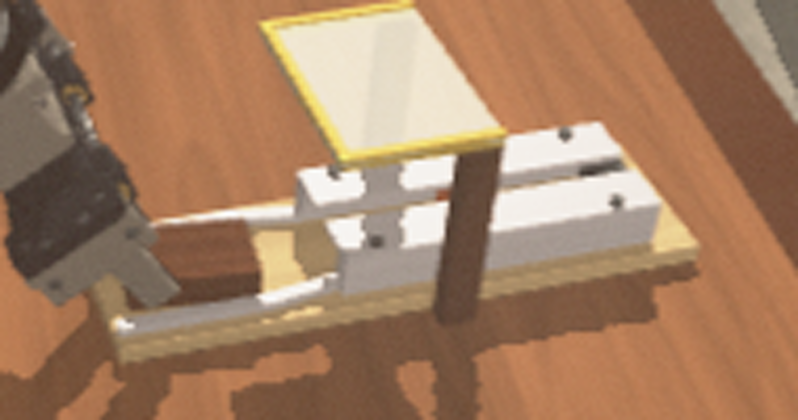

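```bash
python3 -m creep '[{"tx":-8.4,"ty":0,"tz":5.4,"roll":0,"hand":1},{"tx":-21,"ty":0.1,"tz":13.5,"roll":0,"hand":1},{"tx":-33.6,"ty":0.2,"tz":21.7,"roll":0,"hand":1},{"tx":-42,"ty":0.2,"tz":27.1,"roll":0,"hand":1},{"tx":-46.2,"ty":0.3,"tz":29.8,"roll":0,"hand":1},{"tx":-50.4,"ty":0.3,"tz":32.5,"roll":0,"hand":1},{"tx":-50.4,"ty":0.3,"tz":32.5,"roll":0,"hand":1}]' >/dev/null;  python3 - <<'E'
from h import *
tipf(); tipgo(W(-12,0,13.3)); snap("side","s9.png",(290,200,480,300),4.2);f=snap("wrist","w9.png")
E
```

```text
12.25 tip feeder mm [-40.1   2.2  13.2] tilt 32.72 az 8.37 jaw yaw 7.82 jaw z 0.0062 q [-0.37  0.23  2.05  0.69  0.43 -2.65] F [-1.3  6.9  4.1] w 0.547
 tip now [ 0.6344 -0.0255  0.0252] shift tx ty tz [-23.7  -2.2  15.1]
```

View pics/s9.png

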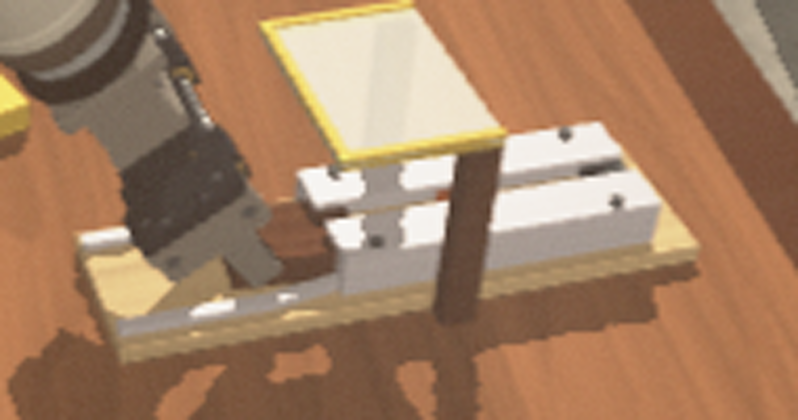

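View pics/w9.png

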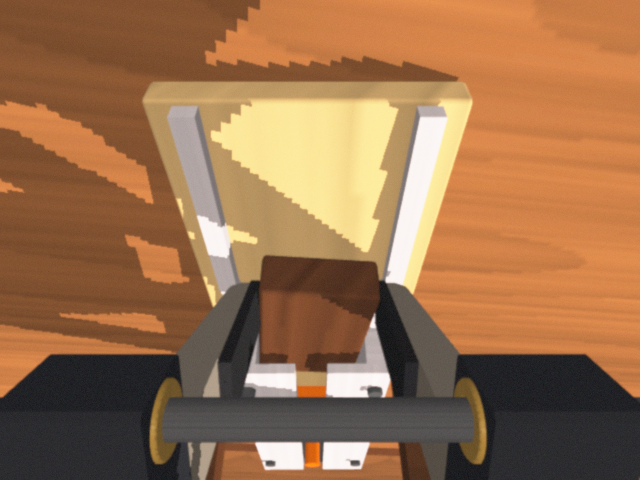

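```bash
python3 -m creep '[{"tx":0,"ty":2,"tz":0,"roll":0,"hand":1},{"tx":0,"ty":2,"tz":0,"roll":0,"hand":1}]' >/dev/null;  python3 -c "
from h import *
tipf()"; python3 -m creep '[{"tx":-6,"ty":0,"tz":4,"roll":0,"hand":1},{"tx":-12,"ty":0,"tz":8,"roll":0,"hand":1},{"tx":-12,"ty":0,"tz":8,"roll":0,"hand":1}]' >/dev/null;  python3 -c "
from h import *
tipf()"
```

```text
12.55 tip feeder mm [-40.1   2.8  13.2] tilt 32.78 az 8.02 jaw yaw 7.66 jaw z 0.0041 q [-0.37  0.23  2.06  0.69  0.43 -2.64] F [1.1 2.8 1.5] w 0.55
12.85 tip feeder mm [-25.4   2.5  13.2] tilt 32.79 az 8.04 jaw yaw 7.67 jaw z 0.0042 q [-0.35  0.26  2.02  0.67  0.43 -2.61] F [2.2 4.8 2.3] w 0.549
```

```bash
python3 -m creep '[{"tx":-4,"ty":1,"tz":2.5,"roll":0,"hand":1},{"tx":-8,"ty":1,"tz":5.1,"roll":0,"hand":1},{"tx":-11,"ty":1,"tz":7.1,"roll":0,"hand":1},{"tx":-11,"ty":1,"tz":7.1,"roll":0,"hand":1}]' >/dev/null;  python3 -c "
from h import *
tipf(); snap('side','s10.png',(290,200,480,300),4.2);f=snap('wrist','w10.png')"
```

```text
13.25 tip feeder mm [-12.8   2.1  13.1] tilt 32.8 az 7.79 jaw yaw 7.59 jaw z 0.0023 q [-0.34  0.29  1.98  0.64  0.43 -2.57] F [-3.9 -0.6  5.8] w 0.551
```

View pics/s10.png

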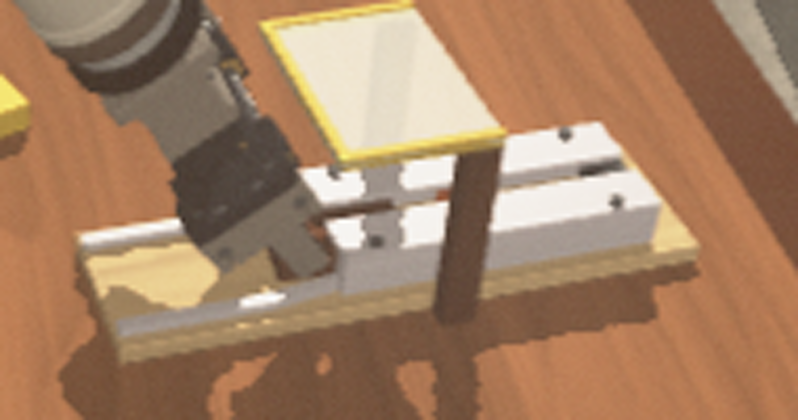

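View pics/w10.png

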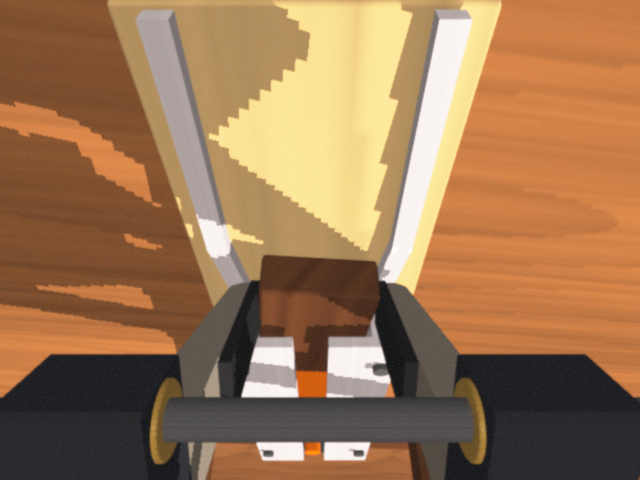

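```bash
python3 -m creep '[{"tx":0,"ty":0,"tz":0,"roll":0,"hand":-1},{"tx":0,"ty":0,"tz":0,"roll":0,"hand":-1},{"tx":0,"ty":0,"tz":0,"roll":0,"hand":-1},{"tx":0,"ty":0,"tz":0,"roll":0,"hand":-1},{"tx":0,"ty":0,"tz":0,"roll":0,"hand":-1},{"tx":0,"ty":0,"tz":-30,"roll":0,"hand":-1},{"tx":0,"ty":0,"tz":-75,"roll":0,"hand":-1},{"tx":0,"ty":0,"tz":-120,"roll":0,"hand":-1},{"tx":0,"ty":0,"tz":-130,"roll":0,"hand":-1}]' >/dev/null;  python3 - <<'E'
from h import *
tipf(); tipgo([.45,-.26,.12]); f=snap('side','s11.png',(290,200,480,300),4.2); f2=snap('wrist','w11.png')
print(Rm(sensors.observe()["orientation"]).round(3))
P=cloud(f2); 
for f in (f,f2):
    P=cloud(f); m=((P[...,2]>.029)&(P[...,2]<.036)&(P[...,0]>.5)&(P[...,0]<.8)&(abs(P[...,1]+.02)<.05)).astype(np.uint8)
    k,L,S,C=cv2.connectedComponentsWithStats(m)
    for i in range(1,k):
        if S[i,4]>60:
            q=P[L==i]-MO; X=q@FX*1e3;Y=q@FY*1e3; print(S[i],f["color"][L==i].mean(0).round(),"X",np.percentile(X,[1,99]).round(1),"Y",np.percentile(Y,[2,98]).round(1))
E
```

```text
14.25 tip feeder mm [-82.4   1.6 127.2] tilt 33.15 az 7.51 jaw yaw 7.57 jaw z -0.0007 q [-0.42 -0.1   2.13  0.48  0.66 -2.44] F [-0.2  0.4  0.4] w 1.001
 tip now [ 0.5927 -0.0319  0.1392] shift tx ty tz [ 154.2 -207.3  -77.6]
[[-0.832 -0.132  0.54 ]
 [-0.11   0.991  0.073]
 [-0.544  0.001 -0.839]]
[352 243  43  22 305] [ 84. 101. 130.] X [-28.7  52.5] Y [-41.1  26.6]
[ 283  207   72   68 2966] [ 44.  67. 109.] X [-30.1  43.2] Y [-21.2  25.9]
[262 235  17   9 118] [167. 169. 182.] X [-1.1  3.8] Y [-39.4 -27.7]
[350 235  18   9 112] [168. 171. 184.] X [-1.1  1.7] Y [27.4 39. ]
[306 295  18  17 236] [ 35. 110. 216.] X [ 81.2 102.2] Y [-8.5  6.9]
```

View pics/w11.png

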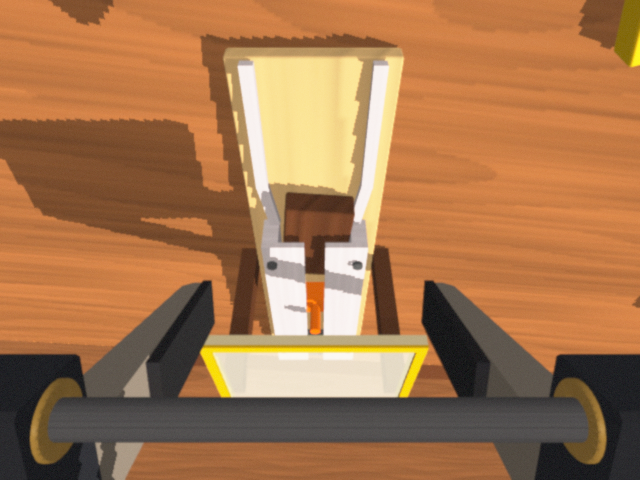

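View pics/s11.png

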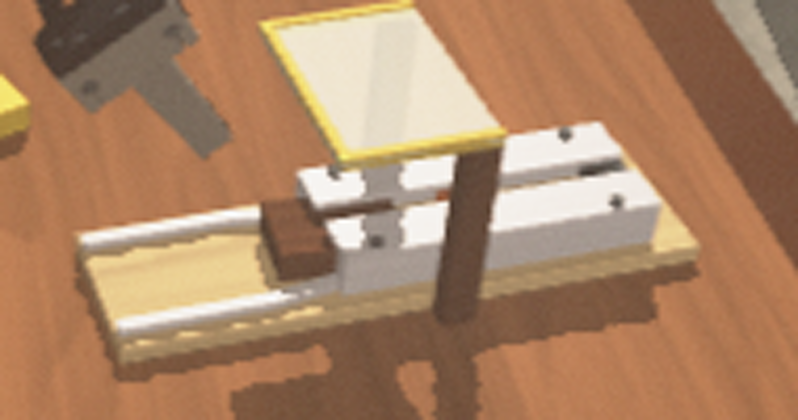

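```bash
python3 -m creep '[{"tx":30,"ty":-10,"tz":-20,"roll":8.4,"hand":-1},{"tx":60,"ty":-25,"tz":-40,"roll":16.8,"hand":-1},{"tx":80,"ty":-40,"tz":-60,"roll":25.2,"hand":-1},{"tx":100,"ty":-60,"tz":-80,"roll":33.6,"hand":-1},{"tx":115,"ty":-80,"tz":-80,"roll":42,"hand":-1},{"tx":125,"ty":-100,"tz":-80,"roll":50.4,"hand":-1},{"tx":135,"ty":-120,"tz":-80,"roll":58.8,"hand":-1},{"tx":145,"ty":-140,"tz":-80,"roll":67.2,"hand":-1},{"tx":150,"ty":-160,"tz":-80,"roll":75.6,"hand":-1},{"tx":154,"ty":-180,"tz":-80,"roll":84,"hand":-1},{"tx":154,"ty":-200,"tz":-80,"roll":92.4,"hand":-1},{"tx":154,"ty":-207,"tz":-80,"roll":100,"hand":-1}]' >/dev/null;  python3 -c "
from h import *
st()"; python3 -m creep '[{"tx":0,"ty":0,"tz":0,"roll":8.4,"hand":-1},{"tx":0,"ty":0,"tz":0,"roll":16.8,"hand":-1},{"tx":0,"ty":0,"tz":0,"roll":25.2,"hand":-1},{"tx":0,"ty":0,"tz":0,"roll":33.6,"hand":-1},{"tx":0,"ty":0,"tz":0,"roll":42,"hand":-1},{"tx":0,"ty":0,"tz":0,"roll":50.4,"hand":-1},{"tx":0,"ty":0,"tz":0,"roll":58.8,"hand":-1},{"tx":0,"ty":0,"tz":0,"roll":67.2,"hand":-1},{"tx":0,"ty":0,"tz":0,"roll":75.6,"hand":-1},{"tx":0,"ty":0,"tz":0,"roll":80,"hand":-1},{"tx":0,"ty":0,"tz":0,"roll":80,"hand":-1}]' >/dev/null;  python3 - <<'E'
from h import *
st(); tipf(); f=snap("wrist","w12.png"); P=cloud(f)
m=((P[...,2]>.015)&(P[...,2]<.025)).astype(np.uint8); k,L,S,C=cv2.connectedComponentsWithStats(m)
for i in range(1,k):
    if S[i,4]>500:
        q=P[L==i]; r=cv2.minAreaRect((q[:,:2]*1000).astype(np.float32)); print(S[i],f["color"][L==i].mean(0).round(),np.round(r[0],1),np.round(r[1],1),round(r[2],1))
E
```

```text
15.55 [ 0.346  -0.2744  0.2753] z [ 0.535  0.076 -0.841] y [ 0.844 -0.073  0.531] q [-1.109 -0.139  2.216  0.666  0.98  -1.416] F [-0.4 -0.6  0.1] w 1.0
16.65 [ 0.346  -0.2727  0.2753] z [ 0.535  0.077 -0.841] y [ 0.132 -0.991 -0.007] q [-1.107 -0.142  2.219  0.666  0.98  -0.024] F [-0.2 -0.4 -0.2] w 1.0
16.65 tip feeder mm [-257.1 -202.4  103.5] tilt 32.72 az 8.21 jaw yaw -172.4 jaw z -0.0068 q [-1.11 -0.14  2.22  0.67  0.98 -0.02] F [-0.2 -0.4 -0.2] w 1.0
[   0    0  128  153 4365] [171. 175. 185.] [617.6 -29.5] [143.6  84.3] 8.0
[391  30  72  42 583] [143. 157. 169.] [ 668.2 -310.4] [58.6 25.8] 76.5
[ 286  218   84  115 7928] [134. 206. 245.] [ 481.5 -259.2] [75.2 50. ] 1.1
[574 249  16 105 891] [113. 173. 226.] [ 485.2 -427.5] [ 3.2 70.2] 84.1
[ 265  443  133   37 3946] [189.  76. 163.] [ 367.4 -275.4] [20.3 80. ] 7.9
```

View pics/w12.png

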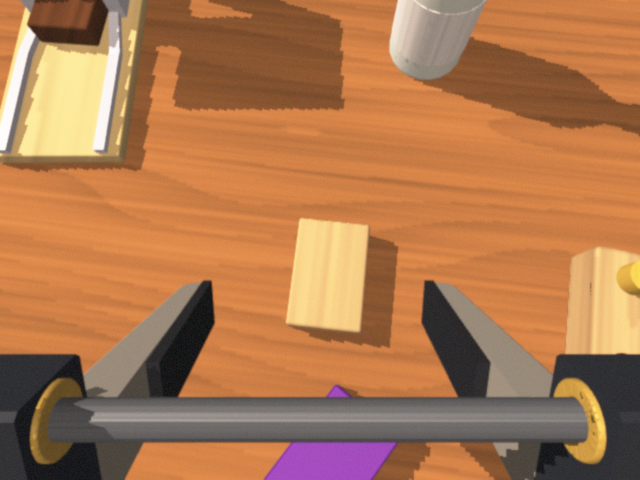

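Run:
```python
from h import *
tipgo([.4605,-.2597,.05]);tipgo([.4605,-.2597,.0137])
```

```text
tip now [ 0.4477 -0.2581  0.1157] shift tx ty tz [-25.    3.7  62.1]
 tip now [ 0.4477 -0.2581  0.1157] shift tx ty tz [-44.6   3.9  92.6]
```

```bash
python3 -m creep '[{"tx":-14,"ty":2,"tz":35,"roll":0,"hand":-1},{"tx":-25,"ty":3.5,"tz":62,"roll":0,"hand":-1},{"tx":-35,"ty":3.5,"tz":77,"roll":0,"hand":-1},{"tx":-42,"ty":3.5,"tz":88,"roll":0,"hand":-1},{"tx":-44.5,"ty":3.5,"tz":92.5,"roll":0,"hand":-1},{"tx":-44.5,"ty":3.5,"tz":92.5,"roll":0,"hand":-1},{"tx":-44.5,"ty":3.5,"tz":92.5,"roll":0,"hand":-1}]' >/dev/null
python3 - <<'E'
from h import *
st(); tipf(); tipgo([.4605,-.2597,.0137])
E
```

```text
17.4 [ 0.3591 -0.2746  0.1756] z [ 0.537  0.074 -0.841] y [ 0.133 -0.991 -0.003] q [-1.079  0.12   2.218  0.819  0.769 -0.236] F [-0.1 -0.2  1.3] w 0.997
17.4 tip feeder mm [-244.2 -206.8    3.9] tilt 32.8 az 7.87 jaw yaw -172.36 jaw z -0.0027 q [-1.08  0.12  2.22  0.82  0.77 -0.24] F [-0.1 -0.2  1.3] w 0.997
 tip now [ 0.461  -0.2606  0.0159] shift tx ty tz [-1.5 -0.9  1.6]
```

```bash
python3 -m creep '[{"tx":-1,"ty":-1,"tz":1.5,"roll":0,"hand":-1},{"tx":-1,"ty":-1,"tz":1.5,"roll":0,"hand":1},{"tx":-1,"ty":-1,"tz":1.5,"roll":0,"hand":1},{"tx":-1,"ty":-1,"tz":1.5,"roll":0,"hand":1},{"tx":-1,"ty":-1,"tz":1.5,"roll":0,"hand":1},{"tx":-1,"ty":-1,"tz":1.5,"roll":0,"hand":1},{"tx":-1,"ty":-1,"tz":1.5,"roll":0,"hand":1},{"tx":-1,"ty":-1,"tz":1.5,"roll":0,"hand":1}]' 30 >/dev/null
python3 - <<'E'
from h import *
st(); tipf();
E
python3 -m creep '[{"tx":5,"ty":0,"tz":-8,"roll":0,"hand":1},{"tx":22,"ty":0,"tz":-34,"roll":0,"hand":1},{"tx":43,"ty":0,"tz":-67,"roll":0,"hand":1},{"tx":43,"ty":0,"tz":-67,"roll":0,"hand":1}]' >/dev/null
python3 - <<'E'
from h import *
tipf(); held("w13.png",0);tipgo(W(-110,2,40)); tipgo(W(-110,2,75))
E
```

```text
18.2 [ 0.3588 -0.2734  0.1735] z [ 0.536  0.075 -0.841] y [ 0.132 -0.991 -0.003] q [-1.079  0.123  2.22   0.823  0.766 -0.24 ] F [-0.8  1.2  1. ] w 0.55
18.2 tip feeder mm [-244.3 -205.4    1.8] tilt 32.8 az 7.92 jaw yaw -172.39 jaw z -0.0034 q [-1.08  0.12  2.22  0.82  0.77 -0.24] F [-0.8  1.2  1. ] w 0.55
18.6 tip feeder mm [-243.  -209.5   87.3] tilt 33.02 az 7.01 jaw yaw -172.42 jaw z 0.0065 q [-1.08 -0.08  2.2   0.69  0.92 -0.05] F [ 0.6 -0.8 -0.1] w 0.547
az deg 7.32 n 17531
top plane slope x,y deg [-0.07 -0.79] height at tip mm 9.3 x range [-0.0164  0.0586] y [-0.024   0.0226] 16886
 tip now [ 0.4616 -0.2617  0.0967] shift tx ty tz [  87.5 -210.8  109. ]
 tip now [ 0.4616 -0.2617  0.0967] shift tx ty tz [ 106.5 -210.7   79.6]
```

View pics/w13.png

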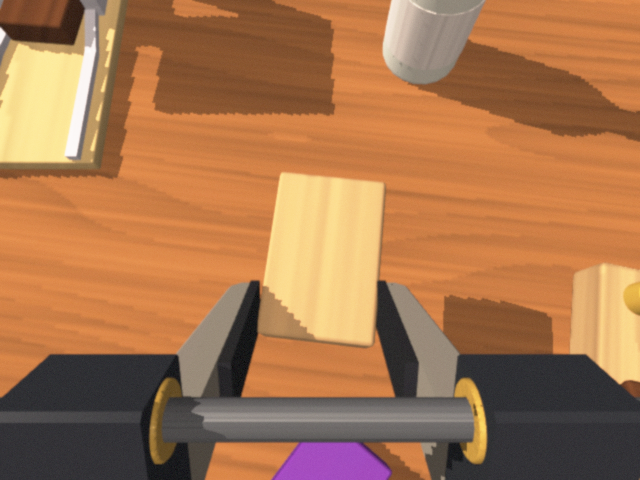

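```bash
python3 -m creep '[{"tx":10,"ty":-22,"tz":2,"roll":0,"hand":1},{"tx":30,"ty":-62,"tz":15,"roll":0,"hand":1},{"tx":50,"ty":-105,"tz":30,"roll":0,"hand":1},{"tx":70,"ty":-145,"tz":50,"roll":0,"hand":1},{"tx":90,"ty":-182,"tz":65,"roll":0,"hand":1},{"tx":104,"ty":-205,"tz":77,"roll":0,"hand":1},{"tx":106,"ty":-211,"tz":80,"roll":0,"hand":1},{"tx":106,"ty":-211,"tz":80,"roll":0,"hand":1},{"tx":106,"ty":-211,"tz":80,"roll":0,"hand":1}]' >/dev/null
python3 - <<'E'
from h import *
tipf(); tipgo(W(-108,2,19))
E
```

```text
19.55 tip feeder mm [-111.8    4.    71.5] tilt 32.72 az 7.89 jaw yaw -172.44 jaw z -0.0037 q [-0.45 -0.07  2.23  0.59  0.57  0.55] F [-0.4 -0.3  0.5] w 0.552
 tip now [ 0.5632 -0.0336  0.0835] shift tx ty tz [-25.2   2.2  46.2]
```

```bash
python3 -m creep '[{"tx":-10,"ty":1,"tz":20,"roll":0,"hand":1},{"tx":-20,"ty":2,"tz":38,"roll":0,"hand":1},{"tx":-25,"ty":2.2,"tz":46,"roll":0,"hand":1},{"tx":-25,"ty":2.2,"tz":46,"roll":0,"hand":1},{"tx":-25,"ty":2.2,"tz":46,"roll":0,"hand":1}]' >/dev/null
python3 - <<'E'
from h import *
tipf(); tipgo(W(-105,2,13.5));f=snap("wrist","w14.png")
E
```

```text
20.05 tip feeder mm [-107.4    1.3   20.3] tilt 32.79 az 7.78 jaw yaw -172.51 jaw z -0.0033 q [-0.45  0.06  2.23  0.74  0.46  0.38] F [ 0.   0.1 -0.4] w 0.549
 tip now [ 0.5679 -0.0357  0.0323] shift tx ty tz [-1.7 -0.7  7. ]
```

View pics/w14.png

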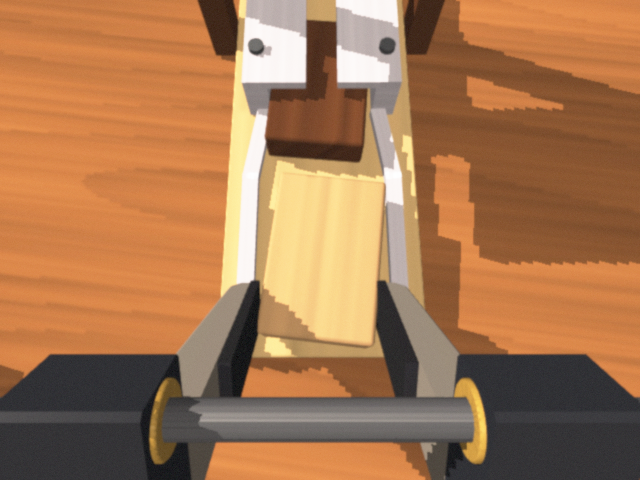

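```bash
cat >> h.py <<'E'
def tops(f,lo=.028,hi=.056):
    P=cloud(f); c=f["color"].astype(int); q=P-MO; X=q@FX*1e3;Y=q@FY*1e3
    hsv=cv2.cvtColor(f["color"],cv2.COLOR_BGR2HSV)
    m=((P[...,2]>lo)&(P[...,2]<hi)&(X>-150)&(X<10)&(abs(Y)<40)&(hsv[...,1]>60)).astype(np.uint8)
    m=cv2.morphologyEx(m,cv2.MORPH_OPEN,np.ones((3,3)))
    k,L,S,C=cv2.connectedComponentsWithStats(m)
    for i in range(1,k):
        if S[i,4]>150:
            r=cv2.minAreaRect(np.c_[X[L==i],Y[L==i]].astype(np.float32)); print(S[i],f["color"][L==i].mean(0).round(),"z",(P[...,2][L==i].mean()*1e3).round(1),"c",np.round(r[0],1),np.round(r[1],1),round(r[2],1))
E
python3 - <<'E'
from h import *
tops(eyes.grab_frame("wrist")); tops(eyes.grab_frame("side"))
E
```

```text
[ 265   77  103   75 6029] [ 43.  70. 117.] z 32.4 c [-9.4  2.4] [50.1 39.9] 84.6
[  256   172   130   176 18657] [133. 204. 240.] z 39.3 c [-86.3  -0.7] [51.5 74.9] 83.1
[353 247  17  16 201] [ 65.  85. 122.] z 33.0 c [-11.7   0.1] [51.3 34. ] 84.5
[324 250  26  19 400] [124. 171. 209.] z 39.7 c [-78.9  -9.6] [63.7 60.2] 83.9
```

```bash
python3 -m creep '[{"tx":0,"ty":1,"tz":0,"roll":-4,"hand":1},{"tx":0,"ty":2,"tz":1.5,"roll":-8,"hand":1},{"tx":-1.8,"ty":2,"tz":2.8,"roll":-8,"hand":1},{"tx":-1.8,"ty":2,"tz":2.8,"roll":-8,"hand":1}]' >/dev/null
python3 - <<'E'
from h import *
tipf(); f=snap("wrist","w15.png"); tops(f)
E
```

```text
20.6 tip feeder mm [-107.2    0.6   16.8] tilt 32.8 az 7.9 jaw yaw -165.74 jaw z 0.0713 q [-0.46  0.07  2.23  0.75  0.46  0.22] F [-0.7 -0.5  0.3] w 0.552
[ 283   73  108   81 6210] [ 42.  68. 114.] z 32.4 c [-9.4  2.2] [50.2 40.2] 85.0
[  256   173   130   175 18580] [135. 207. 242.] z 35.4 c [-86.3   0.9] [51.9 74.9] 89.8
```

View pics/w15.png

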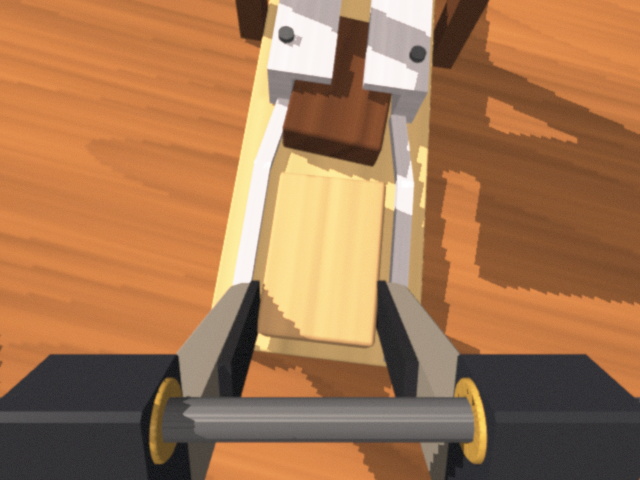

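```bash
python3 -m creep '[{"tx":0,"ty":0,"tz":0,"roll":0,"hand":-0.5},{"tx":0,"ty":0,"tz":0,"roll":0,"hand":-0.5},{"tx":0,"ty":0,"tz":0,"roll":0,"hand":-0.5},{"tx":0,"ty":0,"tz":0,"roll":4,"hand":-0.5},{"tx":0,"ty":0,"tz":0,"roll":8,"hand":-0.5},{"tx":0,"ty":0,"tz":0,"roll":8,"hand":-0.5}]' >/dev/null
python3 - <<'E'
from h import *
tipf(); f=snap("wrist","w16.png"); tops(f); tipgo(W(-107,1,13.3))
E
```

```text
21.25 tip feeder mm [-107.1    0.6   16.7] tilt 32.79 az 7.9 jaw yaw -172.41 jaw z -0.0035 q [-0.46  0.07  2.23  0.75  0.46  0.36] F [ 0.2  0.3 -0.4] w 0.75
[ 263   72  104   75 6240] [ 42.  68. 113.] z 32.4 c [-9.4  2.1] [50.2 40.2] 83.8
[  261   179   118   164 18005] [132. 202. 242.] z 32.5 c [-86.3   0.6] [50.3 75.1] 89.3
 tip now [ 0.5683 -0.0363  0.0287] shift tx ty tz [-1.7 -0.4  2.9]
```

View pics/w16.png

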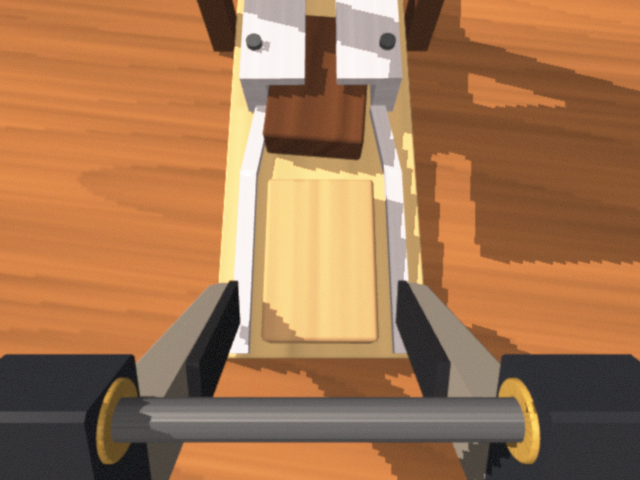

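```bash
python3 -m creep '[{"tx":-1.7,"ty":0,"tz":2.9,"roll":0,"hand":-0.5},{"tx":-1.7,"ty":0,"tz":2.9,"roll":0,"hand":1},{"tx":-1.7,"ty":0,"tz":2.9,"roll":0,"hand":1},{"tx":-1.7,"ty":0,"tz":2.9,"roll":0,"hand":1},{"tx":-1.7,"ty":0,"tz":2.9,"roll":0,"hand":1},{"tx":-1.7,"ty":0,"tz":2.9,"roll":0,"hand":1}]' 30 >/dev/null
python3 - <<'E'
from h import *
tipf(); f=snap("wrist","w17.png"); tops(f); tipgo(W(-60,1,13.5))
E
```

```text
21.9 tip feeder mm [-107.1    0.7   13.2] tilt 32.78 az 7.92 jaw yaw -172.39 jaw z -0.0034 q [-0.46  0.08  2.23  0.77  0.45  0.35] F [-0.   0.2  0.4] w 0.542
[ 262   67  106   77 6468] [ 43.  69. 115.] z 32.4 c [-9.4  2.3] [50.1 39.9] 84.6
[  257   176   122   166 18777] [131. 201. 239.] z 32.5 c [-86.2   1.5] [50.4 75. ] 89.0
 tip now [ 0.5683 -0.0362  0.0253] shift tx ty tz [39.7 -0.6 25.3]
```

```bash
python3 -m creep '[{"tx":6,"ty":0,"tz":3.8,"roll":0,"hand":1},{"tx":14,"ty":-0.2,"tz":8.9,"roll":0,"hand":1},{"tx":22,"ty":-0.3,"tz":14,"roll":0,"hand":1},{"tx":30,"ty":-0.4,"tz":19.1,"roll":0,"hand":1},{"tx":36,"ty":-0.5,"tz":23,"roll":0,"hand":1},{"tx":39.7,"ty":-0.6,"tz":25.3,"roll":0,"hand":1},{"tx":39.7,"ty":-0.6,"tz":25.3,"roll":0,"hand":1}]' >/dev/null
python3 - <<'E'
from h import *
tipf(); f=snap("wrist","w18.png"); tops(f); tipgo(W(-12,1,13.5))
E
```

```text
22.65 tip feeder mm [-59.3   1.1  13.6] tilt 32.8 az 7.93 jaw yaw -172.36 jaw z -0.0033 q [-0.39  0.19  2.11  0.71  0.43  0.46] F [ 0.3 -0.4 -0.3] w 0.54
[  257   153   122   189 19964] [115. 177. 222.] z 32.8 c [-32.9   1.7] [50.6 86.1] 89.0
 tip now [ 0.6151 -0.0293  0.0255] shift tx ty tz [40.2 -0.1 25.8]
```

View pics/w18.png

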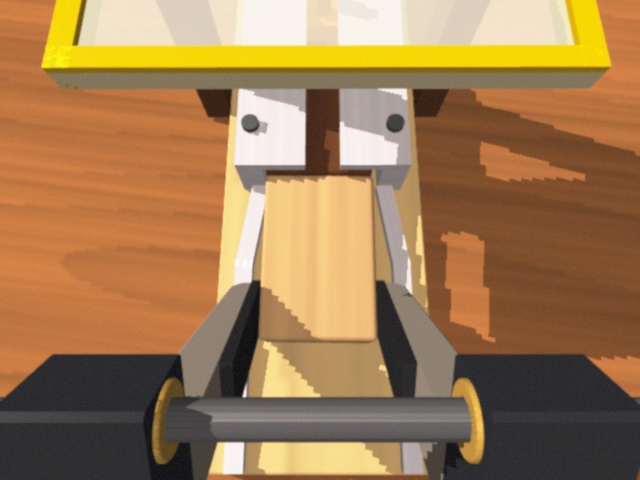

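```bash
python3 -m creep '[{"tx":5,"ty":0.3,"tz":3.2,"roll":0,"hand":1},{"tx":12,"ty":0.5,"tz":7.7,"roll":0,"hand":1},{"tx":20,"ty":0.5,"tz":12.8,"roll":0,"hand":1},{"tx":28,"ty":0.5,"tz":18,"roll":0,"hand":1},{"tx":35,"ty":0.5,"tz":22.5,"roll":0,"hand":1},{"tx":40,"ty":0.5,"tz":25.8,"roll":0,"hand":1},{"tx":40,"ty":0.5,"tz":25.8,"roll":0,"hand":1}]' >/dev/null
python3 - <<'E'
from h import *
tipf(); f=snap("wrist","w19.png"); tops(f)
E
```

```text
23.4 tip feeder mm [-11.3   0.1  13.8] tilt 32.84 az 7.88 jaw yaw -172.39 jaw z -0.003 q [-0.34  0.29  1.98  0.65  0.43  0.56] F [ 0.5  0.5 -0.4] w 0.54
[ 257  282  122   60 7058] [ 84. 130. 175.] z 33.0 c [-15.7   1.2] [50.1 24.8] 89.6
```

View pics/w19.png

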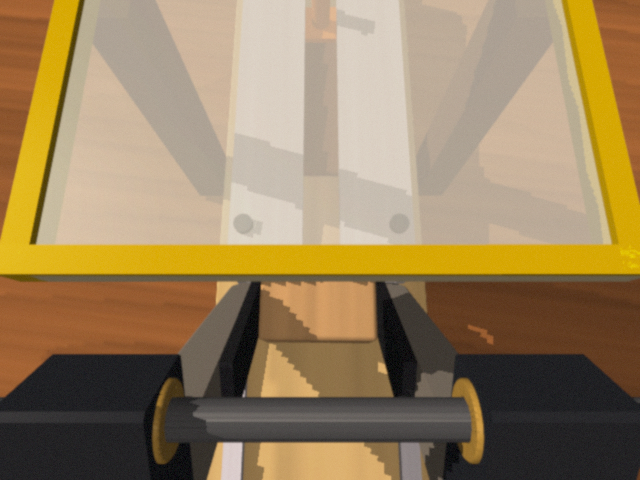

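```bash
python3 -m creep '[{"tx":0,"ty":0,"tz":0,"roll":0,"hand":-0.4},{"tx":0,"ty":0,"tz":0,"roll":0,"hand":-0.4},{"tx":0,"ty":0,"tz":0,"roll":0,"hand":-0.4},{"tx":0,"ty":0,"tz":0,"roll":0,"hand":-0.4},{"tx":-6,"ty":0,"tz":-15,"roll":0,"hand":-0.4},{"tx":-20,"ty":0,"tz":-50,"roll":0,"hand":-0.4},{"tx":-20,"ty":0,"tz":-50,"roll":0,"hand":1},{"tx":-20,"ty":0,"tz":-50,"roll":0,"hand":1},{"tx":-20,"ty":0,"tz":-50,"roll":0,"hand":1},{"tx":-20,"ty":0,"tz":-50,"roll":0,"hand":1},{"tx":-20,"ty":0,"tz":-50,"roll":0,"hand":1},{"tx":-20,"ty":0,"tz":-50,"roll":0,"hand":1}]' >/dev/null
python3 - <<'E'
from h import *
tipf(); f=snap("wrist","w20.png"); tops(f); tipgo(W(-56,0.5,9));tipgo(W(-40,0.5,9))
E
```

```text
24.65 tip feeder mm [-56.2   0.5  44.2] tilt 32.75 az 7.95 jaw yaw -172.39 jaw z -0.0038 q [-0.39  0.13  2.09  0.62  0.49  0.56] F [-0.2 -0.7  0.9] w 0.198
[ 270  185   97   73 5753] [109. 168. 215.] z 32.4 c [-9.4  1.2] [50.1 38.9] 89.2
 tip now [ 0.6188 -0.0294  0.0563] shift tx ty tz [-19.    0.1  29.8]
 tip now [ 0.6188 -0.0294  0.0563] shift tx ty tz [-5.5  0.  38.5]
```

View pics/w20.png

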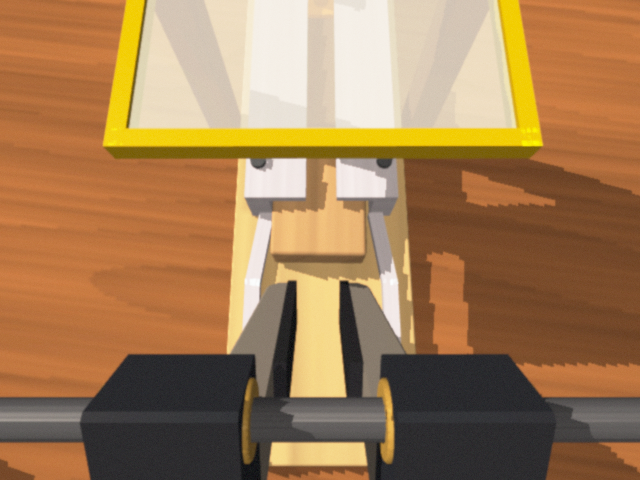

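```bash
python3 -m creep '[{"tx":0,"ty":0,"tz":0,"roll":0,"hand":1},{"tx":0,"ty":0,"tz":0,"roll":0,"hand":1},{"tx":0,"ty":0,"tz":0,"roll":0,"hand":1},{"tx":-10,"ty":0,"tz":15,"roll":0,"hand":1},{"tx":-16,"ty":0,"tz":25,"roll":0,"hand":1},{"tx":-19,"ty":0,"tz":29.8,"roll":0,"hand":1},{"tx":-19,"ty":0,"tz":29.8,"roll":0,"hand":1}]' >/dev/null
python3 - <<'E'
from h import *
tipf(); tipgo(W(-14,0.7,9))
E
```

```text
25.4 tip feeder mm [-56.6   0.8   8.5] tilt 32.7 az 7.99 jaw yaw -172.4 jaw z -0.0043 q [-0.39  0.21  2.1   0.72  0.43  0.45] F [-1.3 -0.5  0.5] w 0.001
 tip now [ 0.6183 -0.0292  0.0205] shift tx ty tz [36.2 -0.1 22.6]
```

```bash
python3 -m creep '[{"tx":8,"ty":0,"tz":5,"roll":0,"hand":1},{"tx":15,"ty":0,"tz":9.5,"roll":0,"hand":1},{"tx":22,"ty":0,"tz":14,"roll":0,"hand":1},{"tx":29,"ty":0,"tz":18.3,"roll":0,"hand":1},{"tx":36,"ty":0,"tz":22.8,"roll":0,"hand":1},{"tx":36,"ty":0,"tz":22.8,"roll":0,"hand":1}]' >/dev/null
python3 - <<'E'
from h import *
tipf(); f=snap("wrist","w21.png"); tops(f); snap("side","s21.png",(290,200,480,300),4.2)
E
```

```text
26.0 tip feeder mm [-12.    0.1  10.4] tilt 32.86 az 7.87 jaw yaw -172.37 jaw z -0.0027 q [-0.34  0.3   1.98  0.66  0.42  0.55] F [-0.4  0.8  1. ] w 0.006
[261 275  33   5 160] [ 57.  85. 114.] z 31.1 c [-2.2 18.3] [13.8  1.7] 89.9
[295 275  80   6 425] [ 59.  90. 120.] z 31.4 c [-2.5 -6.2] [33.8  2.1] 89.4
```

View pics/s21.png

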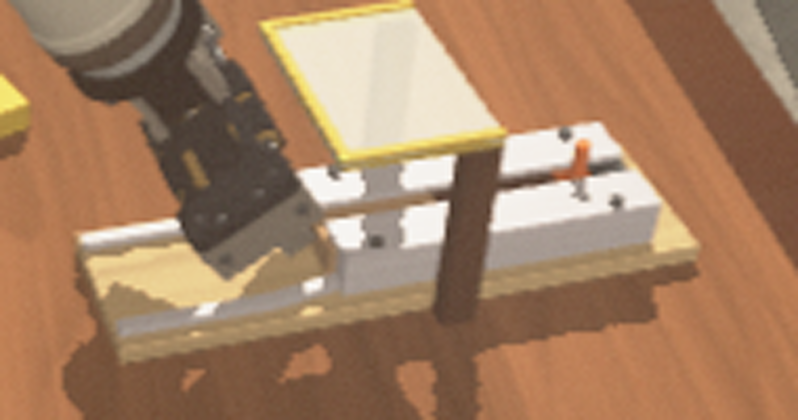

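View pics/w21.png

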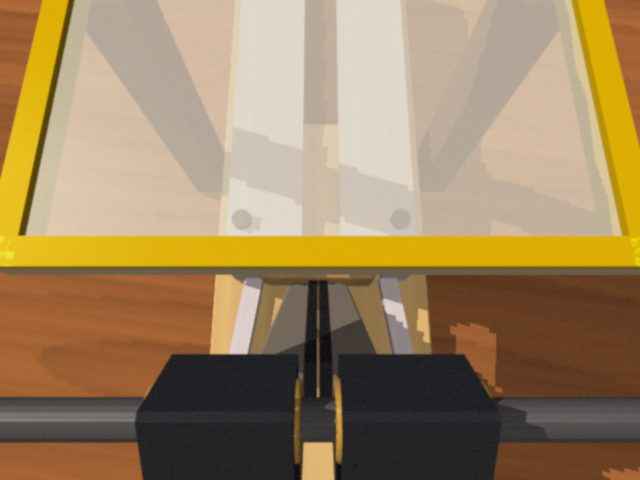

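```bash
python3 -m creep '[{"tx":1.5,"ty":-0.3,"tz":2,"roll":0,"hand":1},{"tx":3,"ty":-0.5,"tz":3.8,"roll":0,"hand":1},{"tx":4.5,"ty":-0.5,"tz":5,"roll":0,"hand":1},{"tx":4.5,"ty":-0.5,"tz":5,"roll":0,"hand":1}]' >/dev/null
python3 - <<'E'
from h import *
tipf()
E
python3 -m creep '[{"tx":2,"ty":0,"tz":1.3,"roll":0,"hand":1},{"tx":2,"ty":0,"tz":1.3,"roll":0,"hand":1}]' >/dev/null
python3 - <<'E'
from h import *
tipf(); snap("side","s22.png",(290,200,480,300),4.2)
E
```

```text
26.5 tip feeder mm [-7.   0.8  7.8] tilt 32.78 az 7.93 jaw yaw -172.39 jaw z -0.0035 q [-0.34  0.31  1.96  0.65  0.42  0.56] F [-2.6 -0.4  2.5] w 0.005
26.7 tip feeder mm [-5.7  0.9  7.5] tilt 32.67 az 8.0 jaw yaw -172.34 jaw z -0.0038 q [-0.34  0.32  1.96  0.65  0.42  0.57] F [-18.6  -3.7  14.6] w 0.003
```

View pics/s22.png

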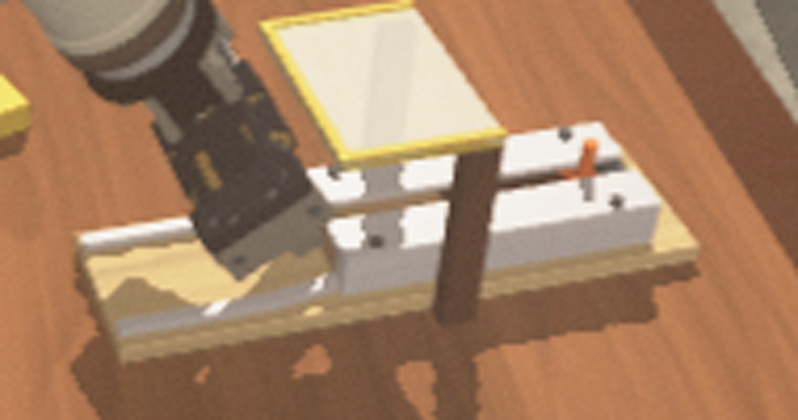

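```bash
python3 -m creep '[{"tx":-8,"ty":0,"tz":-5,"roll":0,"hand":1},{"tx":-34,"ty":0,"tz":-22,"roll":0,"hand":1},{"tx":-38,"ty":0,"tz":-60,"roll":0,"hand":1},{"tx":-60,"ty":0,"tz":-105,"roll":0,"hand":1},{"tx":-85,"ty":0,"tz":-140,"roll":0,"hand":1},{"tx":-85,"ty":0,"tz":-140,"roll":0,"hand":1},{"tx":-85,"ty":0,"tz":-140,"roll":0,"hand":1}]' >/dev/null
python3 - <<'E'
from h import *
tipf(); f=snap("wrist","w23.png"); snap("side","s23.png",(290,200,480,300),4.2); g=eyes.grab_frame("scene"); cv2.imwrite("pics/c23.png",cv2.resize(g["color"][250:400,240:360],None,fx=5,fy=4))
for h in (f,eyes.grab_frame("side"),g):
    P=cloud(h); q=P-MO; X=q@FX*1e3;Y=q@FY*1e3; Z=q[...,2]*1e3; hs=cv2.cvtColor(h["color"],cv2.COLOR_BGR2HSV)
    o=(hs[...,0]<12)&(hs[...,1]>170)&(hs[...,2]>150)&(X>100)&(X<215)&(abs(Y)<12)&(Z>24)
    print("pin",o.sum(),np.percentile(X[o],[2,50,98]).round(1) if o.sum() else "")
    b=(X>-15)&(X<15)&(abs(Y)<20)&(Z>3)&(Z<19); print("rear face x",b.sum(),np.percentile(X[b],[5,50,95]).round(1) if b.sum() else "")
E
```

```text
27.45 tip feeder mm [-151.5    0.6   80.7] tilt 32.93 az 7.68 jaw yaw -172.48 jaw z -0.0018 q [-0.53 -0.21  2.33  0.6   0.64  0.49] F [ 0.5 -0.3 -0.2] w 0.003
pin 0 
rear face x 797 [0.7 1.5 2.3]
pin 0 
rear face x 48 [-12.9   1.9   3.7]
pin 8 [159.4 163.  166.7]
rear face x 6 [-0.6  8.5 14.8]
```

View pics/w23.png

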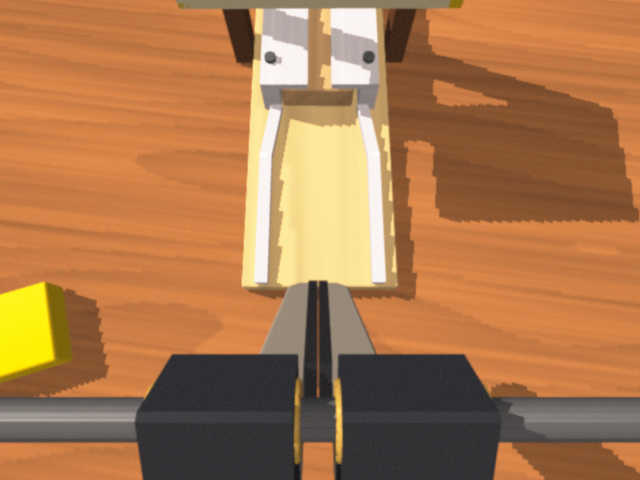

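View pics/s23.png

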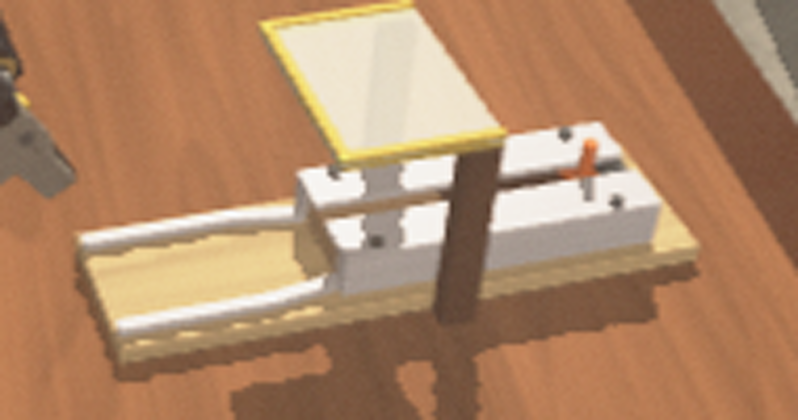

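View pics/c23.png

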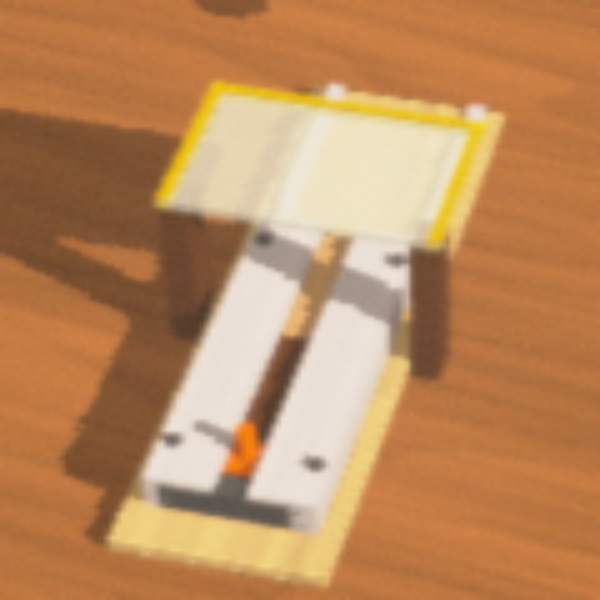

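```bash
python3 -c "
from bench import order; print(order.job_done())"
```

```text
the job is handed in; nothing more can be done
None
```

I loaded both tenons and handed the job in at about 27.5 s on the clock, well under the 72 s limit. The walnut is deepest, the beech is behind it, and the orange follower is back at the closed end.

- **Leaning the tool:** the move rows have no tilt. I got about 33° of lean by repeatedly commanding poses just past the arm's reach, so the clamped target kept a little tilt each time.
- **Inserting:** I slid each tenon along the trough into the tunnel while it was held. The beech pushed the walnut and follower back. I then pushed the beech the last stretch from behind with closed fingers, until the force rose from about 3 N to 19 N at the stop.
- **Last checks:**
  - The wrist and side depth images put the beech's rear face 1.5–1.9 mm inside the mouth.
  - The pictures show both tenons through the sight slot and the pin at the closed end.
  - The gripper was clear of everything.
  - I saw no contact with the guard in the force readings I took between moves, and no bystander was seen moved.

**What disagreed:**
- **Feeder centre line:** arm and cameras disagreed by about 2 mm across it, giving up to about 7 N of side force while the walnut went in.
- **Tenon angle:** both tenons kept a 5–7° turn in the grip. I straightened the beech in the trough before pushing it. The walnut went in crooked, and the beech's face pushed it straight or nearly so; I did not measure its final angle.
- **Follower:** I got no good depth reading of the pin, so its position rests on the pictures, the force rise and where the beech ended up.

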